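Set up the bayonet sieve column on the shaker

ROBOT

A 6-joint arm with a two-finger parallel gripper is mounted at the origin on a cart in front of the work surface, level with it; the furniture and walls round the work are solid. World frame = base frame: x ahead of the robot, y to its left, z up, the work surface at z = 0. Lengths are in m, angles in rad, forces in N, time in s.
With the tool pointing down it reaches from about 0.35 to 0.975 m from the base axis. Payload 4.9 kg.
Tool frame: the origin (TCP) lies on the mounting face of the last link; the fingertips stand 173 mm ahead of it and the grasp point (between the pads) lies 155 mm ahead of it (tcp_to_grasp is the distance from the TCP to the grasp point, in m); z points along the fingers, y is the line along which they close (so a half turn about z gives the same grasp; the last joint's range is limited). The gripper opens to 85 mm and grips with 20 to 120 N. Pads are 22 mm wide; open, the fingers measure 114 mm over their backs; the gripper's body (76 mm by 85 mm) begins 54 mm behind the grasp point. The pads swing forward as they close: fully open they stand 13 mm farther back than shut.
Start: joints at [-1.226, 0.053, 1.613, -0, 1.476, -0.119], TCP at [0.28, -0.559, 0.405] pointing down, gripper open.
Joint ranges: [-3.01, 3.01], [-1.01, 2.22], [0.06, 2.58], [-1.02, 4.17], [0.09, 2.62], [-3.14, 3.14]. Speed limits (rad/s): [2.57, 2.57, 3.14, 3.14, 3.14, 3.14].

INTERFACE

Orientations are given as a rotation vector (axis times angle).
In Python, from station import get_obs, get_image, calibration, finish_job, tcp_to_grasp gives the robot as it stands. The module is installed in compiled form; this text tells all that it offers.
- The arm moves only by the tool arm_command, never from a script. Its argument "plan" is a list that holds one entry, the list of rows, each a list of 6 numbers: the shift along the tool's x, y, z in cm, then the turn, a rotation vector about the tool's x, y, z in rad. A call has 1 to 12 rows; each row is the pose to reach, as a shift and turn from the pose commanded when the call began, along the tool's axes at that moment; what a row does not reach only later rows make up. A row lasts 1/12 s, in which the tool goes at most 41.7 mm and 7.16 degrees, less where a joint would pass 70% of its speed; a pose out of reach is approached as far as the arm can. A call with a gripper value outside its range is refused whole. "gripper" is the closure, from -1 (fully open) to 1 (shut), set as the call begins (left out, the last holds). The fingers move at their own pace and stop on an object; "force" is the grip in N (left out, the last holds). Time passes only in rows, so rows that repeat a pose let the fingers close. It gives the time, the measured TCP pose, the force, the opening and the grip force at its end, in the units of the state.
- get_obs(): the state, without advancing time (a new reading comes with each control period).
- get_image(name): name is "scene" or "top" or "wrist"; returns (picture, depth): 420x560x3 uint8, blue, green, red; 420x560 float32, m along the optical axis (not along the pixel's ray), 0 where there is no reading.
- calibration(name): a dict with "fx", "fy", "cx", "cy" (pixels), "pose" (4x4, takes a point from camera to world coordinates). Camera axes: x right, y up, looking along -z (the intrinsics and any distortion apply to the point x, -y, -z); pixel columns grow to the right and rows downward; lengths in m; the calibration is good to about 2 mm. The wrist camera is an equidistant fisheye: a pixel r from the principal point sees the ray r / f radians off the axis. A picture is of the moment at which its call begins: read the wrist's pose just before it. calibration takes no time and is no camera call; for the wrist camera it gives the pose at the moment of the call.
- finish_job(): hands the job in; it is judged then, once.
The state is a dict: "t": time; "q": joint angles; "dq": joint speeds; "effort": joint torques, N m; "tool_pos": TCP position; "tool_rot": TCP orientation; "contact_force": force on the tool from outside, world axes, zero at the start; "wrist_torque": the same for the moment, N m; "opening": finger opening in m; "grip_force": force on a finger pad.
Only numpy, scipy, OpenCV 4.12 (cv2) and the standard library are available. Lean on these libraries where they do the work, as an engineer would, in place of code of your own. Each camera call takes 0.05 s, during which the arm holds its last target. There are 200 camera calls.

TASK

Set up the sieve column for grading the beads: unlock the lid from the shaker (turn it counter-clockwise, lift it off, put it aside), lock the steel receiver pan in its place, and stack on it every sieve section you find in the drawer of the grey unit, finest at the bottom and coarsest at the top (blue fine, white medium, yellow coarse). Drop each part's lugs through the gaps of the one below and turn it clockwise to the stop so that its bayonet locks; lock the lid on top in the same way. Finish with the drawer pushed fully shut, and do not knock over or shove the bead jar or the vial.

Things in the scene. Friction and masses are not known exactly. Their poses are not given: they have to be found in the camera images.
- shaker_base: Sieve shaker, fixed: round white housing 116 mm across, 44 high, aluminium bayonet mouth 66 across on top, rim 66 mm above its origin (centre of the underside). A part goes in with its x axis 80 deg counter-clockwise of the shaker's x (or 180 deg from that), then turns 80 deg clockwise to the stop; locked, its x axis is along the shaker's x, either way round, its origin 56 mm above the shaker's.
- base_mouth (a point): Centre of the shaker's mouth, at rim height. Every mouth (shaker and sections): bore radius 28, two lips 4 mm thick down to radius 21.2, two gaps in them 52 deg wide, centred 80 and 260 deg counter-clockwise (from above) of the part's +x (black marks on the rim); below the lips a channel runs back clockwise to a stop that leaves the lugs on the x axis. Play 2 mm sideways, 6 deg; light friction only.
- drawer_unit: Low grey steel drawer unit, fixed, 160 deep (x) x 280 wide (y) x 78 mm high; origin under its centre; the front faces its own -x. A flat tissue packet, 11 mm high, lies on the back of its top.
- drawer (a joint): Drawer opening, 0 shut to 0.15 m fully open, along the unit's -x; stays where left, friction 1.5 N. White front 12 mm thick, top 52 mm above the worktop; inside 150 long x 256 wide, floor at 14 mm, side and back walls up to 47 mm. The sections stand in a row, axes 65 to 78 mm behind the front's inner face, 76 to 84 mm apart; with the drawer open they are clear of the unit.
- drawer_handle (a point): Middle of the drawer's steel bar handle: bar 9 mm thick, 100 long along the unit's y, 40 mm above the worktop, its centre 40 mm in front of the white front, on two posts at its ends; moves with the drawer.
- receiver_pan: Receiver pan: plain steel ring with a closed smooth floor, otherwise the same size and shape as a sieve section (foot, flats, mouth, 50 mm tall). Origin: centre of the underside. Starts upright on the side bench at the right, whose top is 2 mm below the worktop and is free round it: at least 150 mm towards the robot, 60 mm to the other sides.
- sieve_fine: Fine sieve section, may be absent: blue plastic ring 62 mm across, 50 tall, mesh on top. Origin: centre of the underside, z up. Two ribbed grip flats, 63 mm apart, 26 wide, z 14 to 46, face its +y and -y; black bars low on its side mark the lugs. Shoulder at z 10 rests on the rim below; its own mouth is on top, rim at z 50. Locked on another section, its origin is 40 mm above that one's. 0.1 to 0.2 kg.
- sieve_mid: Medium sieve section, may be absent: white plastic ring 62 mm across, 50 tall, mesh on top. Origin: centre of the underside, z up. Same shape as the blue one. Foot of every section and of the lid: spigot 37.4 mm across, z 0 to 10, with two bayonet lugs on its +x and -x sides, each 40 deg wide, z 0 to 4.4 mm, out to radius 25.8.
- sieve_coarse: Coarse sieve section, may be absent: yellow plastic ring 62 mm across, 50 tall, mesh on top. Origin: centre of the underside, z up. Same shape as the blue one. Sections start upright in the drawer in any order, flats facing about the front and back of the drawer, give or take 25 deg.
- sieve_lid: Sieve lid: grey disc 62 mm across, z 10 to 18, with the same foot as a section (white marks on the edge show the lugs at +x, -x) and a black bar grip 16 mm thick (y) x 46 long (x), z 18 to 53. Origin: centre of the underside. Locked on a section, its origin is 40 mm above that one's. Starts locked on the shaker, its origin 56 mm above the shaker's.
- bead_jar: White jar with grey lid, 106 mm across, 114 tall, behind the shaker; bystander. Origin: centre of the underside.
- vial_a: Small clear vial, 25 mm across, 56 tall, in front of the shaker; bystander. Origin: centre of the underside.

How it is judged:
On the way, in this order (a step that is already met when the one before it is completed fails the run):
1. the lid is off the shaker and the drawer is open at least 120 mm (horizontal distance between sieve_lid and shaker_base above 0.07 m and value of joint drawer above 0.12 m), for 0.2 s.
2. the receiver pan is locked on the shaker and every section present above it, fine below medium below coarse (z of receiver_pan in the frame of shaker_base between 0.052 and 0.06 m and horizontal distance between each of receiver_pan, sieve_fine, sieve_mid, sieve_coarse and shaker_base below 0.01 m and angle between each of receiver_pan, sieve_fine, sieve_mid, sieve_coarse's own z axis and vertical below 0.08 rad and angle between the x axis of each of receiver_pan, sieve_fine, sieve_mid, sieve_coarse and the x axis of shaker_base, either way round below 0.25 rad and z of sieve_fine in the frame of shaker_base between 0.092 and 0.1 m and (z of sieve_mid in the frame of shaker_base between 0.092 and 0.1 m or z of sieve_mid in the frame of shaker_base between 0.132 and 0.14 m) and (z of sieve_coarse in the frame of shaker_base between 0.132 and 0.14 m or z of sieve_coarse in the frame of shaker_base between 0.172 and 0.18 m) and z of each of sieve_mid, sieve_coarse in the frame of sieve_fine above 0.03 m and z of sieve_coarse in the frame of sieve_mid above 0.03 m), for 0.2 s.
3. the lid is locked on the topmost section ((z of sieve_lid in the frame of shaker_base between 0.172 and 0.18 m or z of sieve_lid in the frame of shaker_base between 0.212 and 0.22 m) and horizontal distance between sieve_lid and shaker_base below 0.01 m and angle between sieve_lid's own z axis and vertical below 0.08 rad and angle between the x axis of sieve_lid and the x axis of shaker_base, either way round below 0.25 rad and z of sieve_lid in the frame of sieve_fine above 0.03 m and z of sieve_lid in the frame of sieve_mid above 0.03 m and z of sieve_lid in the frame of sieve_coarse above 0.03 m), for 0.2 s.
At the end, for the whole second after the job is handed in: The pan is on the shaker, every section present stands on it, fine under medium under coarse, and the lid on top; each is seated within 4 mm of its height and 10 mm of the shaker's axis, and turned to within 14 deg of the locked direction; all at rest, and the drawer is shut to within 8 mm (all of step 2 and all of step 3 and value of joint drawer below 0.008 m and linear speed of each of receiver_pan, sieve_fine, sieve_mid, sieve_coarse, sieve_lid below 0.01 m/s); the robot touches nothing.
It fails at once if the bead jar is shoved more than 40 mm or tipped (distance of bead_jar from where it was at the start of the episode above 0.04 m or angle between bead_jar's own z axis and vertical above 0.5 rad).
It fails at once if the vial is shoved more than 40 mm or tipped over (distance of vial_a from where it was at the start of the episode above 0.04 m or angle between vial_a's own z axis and vertical above 0.8 rad).
Of sieve_fine, sieve_mid, sieve_coarse only 2 to 3 are there at a start; the rules pass over those that are not, and their reading is None.
At some moment in a run one of sieve_lid, receiver_pan may be knocked a few centimetres aside while the robot is not near it.
It also fails if it takes over 210 s, if anything falls off the work surface, if the arm or the gripper's body presses on something with over 40 N, if the wrist force passes 120 N, or if a joint passes its speed limit or range.

## Working session

There is one attempt and no reset: what is moved stays moved. The work goes in short steps, Python scripts to look and compute and a tool call to move; the robot and the scene stay as the last step left them, time stands still between calls to the robot, and variables do not carry over. Pictures are saved under pics/ and viewed, at most 14 in all, crops included, and the job is handed in when it is done.

Besides the shell and the picture viewer there is one more tool, called after "Call:" as name(argument=value, ...), one argument or row to a line, values as JSON. arm_command: Moves the arm, as the interface text tells. Its arguments: {"type":"object","properties":{"plan":{"type":"array"},"gripper":{"type":"number"},"force":{"type":"number"}},"required":["plan"]}

```bash
ls; mkdir -p pics
python3 - <<'E'
from station import *
import cv2
print(get_obs()); print(tcp_to_grasp)
for n in("scene","top"):
    p,d=get_image(n); cv2.imwrite(f"pics/{n}0.png",p); c=calibration(n); print(n,c)
E
```

```text
pics
{'t': 0.0, 'q': array([-1.22599890e+00,  5.33725988e-02,  1.61431178e+00,  1.58142215e-05,
        1.47602908e+00, -1.18967624e-01]), 'dq': array([ 8.55055433e-04,  1.22460673e-03, -7.40119257e-04,  1.75073526e-04,
        2.61889617e-05, -9.26160871e-04]), 'effort': array([-3.66947988e-04, -3.93673968e+01, -3.70179319e+01, -1.62128558e-04,
        6.90528075e-03, -7.53243739e-06]), 'tool_pos': array([ 0.279501  , -0.55871488,  0.40344227]), 'tool_rot': array([-3.05545739e+00, -7.21482627e-01,  3.50555891e-04]), 'contact_force': array([ 0.15974286, -0.49454117, -0.02210851]), 'wrist_torque': array([0.01297906, 0.03053197, 0.03998745]), 'grip_force': 0.0, 'opening': 0.08541432412455986}
0.1547
scene {'fx': 488.3143053666476, 'fy': 488.3143053666476, 'cx': 283.5403179283632, 'cy': 209.63415434768922, 'pose': array([[-0.53283844,  0.38013381, -0.75603008, -0.41595889],
       [-0.84612572, -0.25245476,  0.46940159,  0.63327696],
       [-0.01242797,  0.88981171,  0.4561586 ,  0.63702897],
       [ 0.        ,  0.        ,  0.        ,  1.        ]])}
top {'fx': 500.9124361808298, 'fy': 500.9124361808298, 'cx': 280.5842822497748, 'cy': 206.71432277454247, 'pose': array([[ 0.02659681,  0.98707058, -0.15806419,  0.31699844],
       [-0.99559662,  0.01193759, -0.09297774, -0.08513453],
       [-0.08988868,  0.15984109,  0.98304163,  1.44013838],
       [ 0.        ,  0.        ,  0.        ,  1.        ]])}
```

View pics/top0.png

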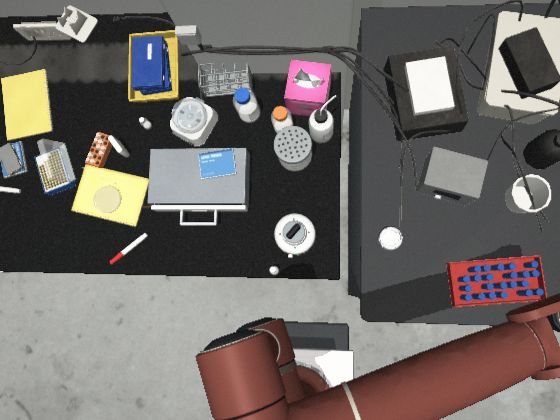

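View pics/scene0.png

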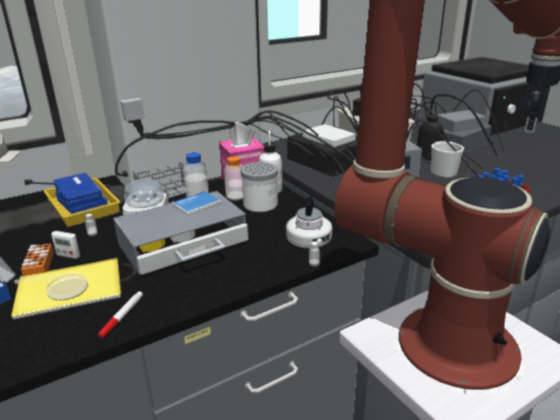

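```bash
cat > h.py <<'E'
import numpy as np, cv2
from station import *
from scipy.spatial.transform import Rotation as R
def world(name,d,c=None):
    c=c or calibration(name); P=c["pose"]
    v,u=np.indices(d.shape); a=(u-c["cx"])/c["fx"]; b=(v-c["cy"])/c["fy"]
    if name=="wrist":
        r=np.hypot(a,b)+1e-9; k=np.tan(np.minimum(r,1.4))/r; a=a*k; b=b*k
    w=np.stack([a*d,-b*d,-d],-1)@P[:3,:3].T+P[:3,3]
    w[d<=0]=np.nan
    return w
def circ(x,y):  # robust algebraic circle
    m=np.ones(len(x),bool)
    for _ in range(6):
        A=np.c_[2*x[m],2*y[m],np.ones(m.sum())]; s=np.linalg.lstsq(A,x[m]**2+y[m]**2,rcond=None)[0]
        r=np.sqrt(s[2]+s[0]**2+s[1]**2); e=abs(np.hypot(x-s[0],y-s[1])-r); m=e<max(2*np.median(e),5e-4)
    return s[0],s[1],r
def sel(w,x,y,rad,z0,z1):
    return (np.hypot(w[...,0]-x,w[...,1]-y)<rad)&(w[...,2]>z0)&(w[...,2]<z1)
def down(yaw):  # tool down, tool y (closing line) at angle yaw from world x; tool x = yaw+90
    c,s=np.cos(yaw),np.sin(yaw)
    y=np.array([c,s,0]); z=np.array([0,0,-1.]); return R.from_matrix(np.c_[np.cross(y,z),y,z])
def go(grasp,yaw=None,near=True):
    """print shift (cm, tool axes) and turn to bring grasp point to 'grasp', closing line at yaw deg (mod 180)"""
    o=get_obs(); R0=R.from_rotvec(o["tool_rot"]); best=None
    ys=[None] if yaw is None else [yaw,yaw+180]
    for q in ys:
        Rt=down(np.radians(q)) if q is not None else R0
        tgt=np.array(grasp)-Rt.apply([0,0,tcp_to_grasp])
        sh=R0.inv().apply(tgt-o["tool_pos"])*100; rv=(R0.inv()*Rt).as_rotvec()
        print("yaw",q,"shift",sh.round(2),"turn",rv.round(3),"j6~",round(o["q"][5]+rv[2],2),"rows",round(max(np.linalg.norm(sh)/4.17,np.linalg.norm(rv)/.125),1))
def st():
    o=get_obs(); R0=R.from_rotvec(o["tool_rot"]); g=o["tool_pos"]+R0.apply([0,0,tcp_to_grasp]); y=R0.apply([0,1,0]); z=R0.apply([0,0,1])
    print("t",round(o["t"],2),"grasp",g.round(4),"yaw",round(np.degrees(np.arctan2(y[1],y[0])),2),"z",z.round(3),"F",o["contact_force"].round(1),"open",round(o["opening"],4),"gf",round(o["grip_force"],1),"q",o["q"].round(2))
    return g
E
python3 - <<'E'
from h import *
p,d=get_image("top"); w=world("top",d)
for n,(u,v) in dict(shaker=(310,240),lid=(294,234),pan=(390,238),unit=(170,170),handle=(198,223),jar=(293,148),vial=(273,270),front=(198,207),packet=(217,162),bench=(400,280),table=(250,240)).items(): print(n,w[v,u].round(4))
x,y,_=w[234,294]
m=sel(w,x,y,.08,.035,.05); pts=w[m]; 
h=cv2.convexHull(pts[:,:2].astype(np.float32))[:,0]; print("shaker",circ(h[:,0],h[:,1]))
x,y,_=w[238,390]
for z0,z1 in((.04,.06),):
    m=sel(w,x,y,.05,z0,z1); h=cv2.convexHull(w[m][:,:2].astype(np.float32))[:,0]; print("pan",circ(h[:,0],h[:,1]),np.nanmedian(w[m][:,2]))
x,y,_=w[148,293];m=sel(w,x,y,.08,.1,.125);h=cv2.convexHull(w[m][:,:2].astype(np.float32))[:,0];print("jar",circ(h[:,0],h[:,1]))
m=(w[...,2]>.07)&(w[...,2]<.085)&(w[...,1]>-.0)&(w[...,1]<.5)&(w[...,0]<.7);k=cv2.connectedComponentsWithStats(m.astype(np.uint8));i=1+k[2][1:,4].argmax();print("unit",cv2.minAreaRect(w[k[1]==i][:,:2].astype(np.float32)))
m=(w[...,2]>.03)&(w[...,2]<.06)&(abs(w[...,1]-w[220,198,1])<.06)&(w[...,0]<w[215,198,0])&(w[...,0]>.3);print("handle",cv2.minAreaRect(w[m][:,:2].astype(np.float32)))
st()
a=cv2.resize(p[195:290,255:425],None,fx=4,fy=4,interpolation=cv2.INTER_CUBIC); cv2.imwrite("pics/crop1.png",a)
E
```

```text
shaker [ 0.4482 -0.0381  0.0464]
lid [0.46   0.0043 0.086 ]
pan [ 0.4588 -0.2588  0.0356]
unit [0.6384 0.3638 0.0784]
handle [0.4913 0.2829 0.0449]
jar [0.6937 0.0105 0.1133]
vial [0.3624 0.0618 0.0587]
front [0.5363 0.2832 0.053 ]
packet [0.6595 0.2258 0.0895]
bench [ 0.345  -0.29   -0.0013]
table [ 0.4495  0.138  -0.0015]
shaker (np.float64(0.4680010904323952), np.float64(0.00733603993175691), np.float64(0.05693847080225929))
pan (np.float64(0.4593661335299584), np.float64(-0.2583452519830578), np.float64(0.03125881929784497)) 0.046511738923594836
jar (np.float64(0.7071951881101556), np.float64(0.012971022363570894), np.float64(0.053390028439098756))
unit ((0.6221110224723816, 0.2870427966117859), (0.15631510317325592, 0.2815147340297699), 0.3411693274974823)
handle ((0.5042462348937988, 0.2880997657775879), (0.03263770416378975, 0.1041615903377533), 0.5865746736526489)
t 0.15 grasp [ 0.2794 -0.5585  0.249 ] yaw -63.43 z [-0.001  0.002 -1.   ] F [0.5 0.  0.7] open 0.085 gf 0.0 q [-1.23  0.05  1.61 -0.    1.48 -0.12]
```

View pics/crop1.png

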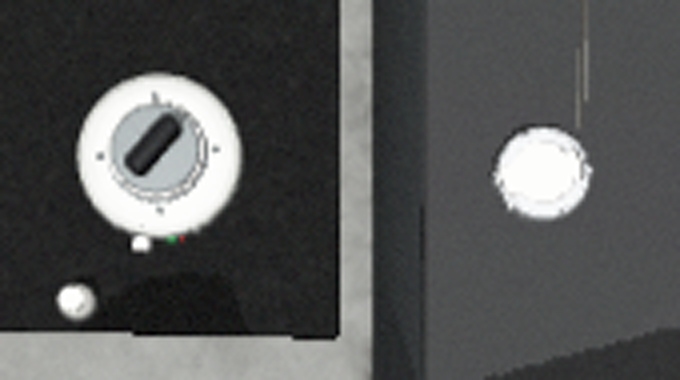

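Run:
```python
from h import *
go([.468,.007,.22],45)
```

```text
yaw 45 shift [ 42.17 -42.17   2.98] turn [-1.000e-03 -2.000e-03 -1.892e+00] j6~ -2.01 rows 15.1
yaw 225 shift [ 42.17 -42.17   2.98] turn [-1.000e-03  1.000e-03  1.249e+00] j6~ 1.13 rows 14.3
```

Call:
arm_command(
  plan=[
    [[3.3,-3.3,0.2,0,0,-0.12],[6.6,-6.6,0.4,0,0,-0.24],[9.9,-9.9,0.6,0,0,-0.36],[12.5,-12.5,0.8,0,0,-0.48],[15,-15,1,0,0,-0.6],[17.5,-17.5,1.2,0,0,-0.72],[20,-20,1.4,0,0,-0.84],[22.5,-22.5,1.6,0,0,-0.96],[25.5,-25.5,1.8,0,0,-1.08],[28,-28,2,0,0,-1.2],[31,-31,2.2,0,0,-1.32],[33.5,-33.5,2.4,0,0,-1.44]],
  ],
)

```text
t: 1.15
tool_pos: [0.4293, -0.1073, 0.3805]
tool_rot: [1.815, 2.564, 0.001]
contact_force: [0.6, -0.3, 0.1]
opening: 0.0852
grip_force: 0.0
```

```bash
sed -i 's/round(o\["q"\]\[5\]+rv\[2\],2)/round((np.degrees(np.arctan2(tgt[1],tgt[0]))-q+180)%360-180) if q is not None else 0/' h.py
python3 - <<'E'
from h import *
st(); go([.468,.007,.22],45)
E
```

```text
t 1.15 grasp [ 0.4294 -0.1073  0.2258] yaw 19.43 z [ 0.  0. -1.] F [ 0.6 -0.3  0.1] open 0.0852 gf 0.0 q [-0.41 -0.39  2.05  0.    1.49 -0.75]
yaw 45 shift [9.49 7.45 0.59] turn [ 0.001  0.    -0.446] j6~ -44 rows 3.6
yaw 225 shift [9.49 7.45 0.59] turn [ 0.000e+00 -1.000e-03  2.695e+00] j6~ 136 rows 21.6
```

Call:
arm_command(
  plan=[
    [[2.4,1.9,0.2,0,0,-0.12],[4.8,3.8,0.3,0,0,-0.23],[7.2,5.6,0.4,0,0,-0.35],[9.5,7.4,0.6,0,0,-0.446],[9.5,7.4,0.6,0,0,-0.446],[9.5,7.4,0.6,0,0,-0.446]],
  ],
)

```text
t: 1.65
tool_pos: [0.4682, 0.0057, 0.3742]
tool_rot: [-1.208, -2.899, 0.001]
contact_force: [0.1, -0.6, 0.7]
opening: 0.0853
grip_force: 0.0
```

```bash
cat >> h.py <<'E'
def wrist(png=None):
    c=calibration("wrist"); p,d=get_image("wrist"); w=world("wrist",d,c)
    if png: cv2.imwrite("pics/"+png,p)
    return p,d,w
E
python3 - <<'E'
from h import *
st(); p,d,w=wrist("w1.png"); print(calibration("wrist"))
x,y=.468,.007
m=sel(w,x,y,.08,.035,.050);h=cv2.convexHull(w[m][:,:2].astype(np.float32))[:,0]; print("shaker",circ(h[:,0],h[:,1]),len(h))
m=sel(w,x,y,.05,.066,.082);h=cv2.convexHull(w[m][:,:2].astype(np.float32))[:,0]; print("lid disc",circ(h[:,0],h[:,1]),np.median(w[m][:,2]))
m=sel(w,x,y,.05,.095,.125);print("bar",cv2.minAreaRect(w[m][:,:2].astype(np.float32)),np.median(w[m][:,2]))
E
```

```text
t 1.65 grasp [0.468  0.0056 0.2195] yaw 44.77 z [-0.001 -0.    -1.   ] F [ 0.1 -0.6  0.7] open 0.0853 gf 0.0 q [-0.15 -0.32  2.   -0.    1.46 -0.93]
{'fx': 325.19226210127806, 'fy': 325.19226210127806, 'cx': 279.7817472493067, 'cy': 210.8771227320425, 'pose': array([[ 0.71162062, -0.67322597, -0.20090516,  0.41636029],
       [ 0.70256309,  0.68145865,  0.20498588,  0.05685132],
       [-0.00109326, -0.28702073,  0.95792375,  0.34298906],
       [ 0.        ,  0.        ,  0.        ,  1.        ]])}
shaker (np.float64(0.4684389210220148), np.float64(0.008404632755756286), np.float64(0.05665013097337358)) 57
lid disc (np.float64(0.46792762140237437), np.float64(0.008624978663621441), np.float64(0.0314854030364746)) 0.07340534068565638
bar ((0.4681608974933624, 0.00848204456269741), (0.015998508781194687, 0.045828066766262054), 49.838592529296875) 0.10807067819549707
```

View pics/w1.png

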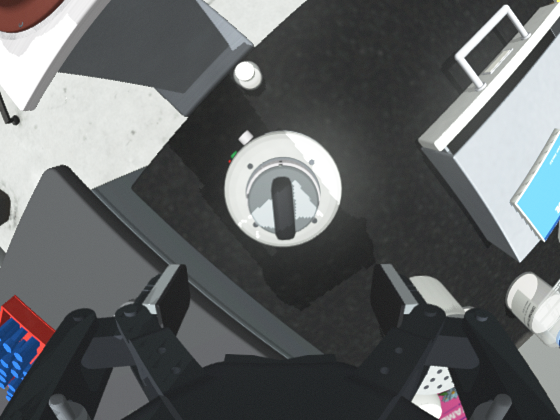

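Call:
arm_command(
  plan=[
    [[0.2,0.2,4,0,0,-0.088],[0.2,0.2,8,0,0,-0.088],[0.2,0.2,11,0,0,-0.088],[0.2,0.2,12.2,0,0,-0.088],[0.2,0.2,12.2,0,0,-0.088],[0.2,0.2,12.2,0,0,-0.088]],
  ],
)

```text
t: 2.2
tool_pos: [0.4685, 0.0065, 0.2533]
tool_rot: [1.085, 2.948, -0.0]
contact_force: [-0.1, -0.5, 0.3]
opening: 0.0855
grip_force: 0.0
```

Call:
arm_command(
  plan=[
    [[0,0,0,0,0,0],[0,0,0,0,0,0],[0,0,0,0,0,0],[0,0,0,0,0,0],[0,0,0,0,0,0],[0,0,0,0,0,0],[0,0,0,0,0,0],[0,0,0,0,0,0]],
  ],
  gripper=1,
  force=50,
)

```text
t: 2.87
tool_pos: [0.4686, 0.0073, 0.2534]
tool_rot: [1.082, 2.948, 0.001]
contact_force: [-0.2, 1.0, 4.4]
opening: 0.015
grip_force: 49.5
```

```bash
python3 -c "
from h import *
st()"
```

```text
t 2.87 grasp [0.4688 0.0073 0.0987] yaw 49.68 z [ 0.001 -0.    -1.   ] F [-0.2  1.   4.4] open 0.015 gf 49.5 q [-0.14 -0.18  2.1   0.    1.22 -1.01]
```

Call:
arm_command(
  plan=[
    [[0,0,0,0,0,-0.12],[0,0,0,0,0,-0.24],[0,0,0,0,0,-0.36],[0,0,0,0,0,-0.48],[0,0,0,0,0,-0.6],[0,0,0,0,0,-0.72],[0,0,0,0,0,-0.84],[0,0,0,0,0,-0.96],[0,0,0,0,0,-1.08],[0,0,0,0,0,-1.2],[0,0,0,0,0,-1.32],[0,0,0,0,0,-1.396]],
  ],
)

```text
t: 3.87
tool_pos: [0.4686, 0.0073, 0.2534]
tool_rot: [-1.073, 2.951, -0.001]
contact_force: [0.4, -0.3, 3.2]
opening: 0.0153
grip_force: 49.6
```

```bash
python3 -c "
from h import *
st()"
```

```text
t 3.87 grasp [0.4688 0.0073 0.0987] yaw 129.95 z [ 0.001  0.    -1.   ] F [ 0.4 -0.3  3.2] open 0.0153 gf 49.6 q [-0.14 -0.18  2.1   0.    1.22 -2.41]
```

Call:
arm_command(
  plan=[
    [[0,0,-0.5,0,0,0],[0,0,-1.2,0,0,0],[0,0,-2.5,0,0,0],[0,0,-5,0,0,0],[0,0,-8,0,0,0],[0,0,-11,0,0,0],[0,0,-11,0,0,0],[0,0,-11,0,0,0]],
  ],
)

```text
t: 4.53
tool_pos: [0.4686, 0.0073, 0.3652]
tool_rot: [-1.062, 2.952, -0.003]
contact_force: [0.6, -0.0, -2.0]
opening: 0.0153
grip_force: 49.0
```

```bash
python3 -c "
from h import *
st();p,d,w=wrist('w2.png')
x,y=.468,.0085
m=sel(w,x,y,.08,.035,.050);h=cv2.convexHull(w[m][:,:2].astype(np.float32))[:,0]; print('shaker',circ(h[:,0],h[:,1]),len(h))
m=sel(w,x,y,.05,.06,.07);h=cv2.convexHull(w[m][:,:2].astype(np.float32))[:,0]; print('rim',circ(h[:,0],h[:,1]),np.median(w[m][:,2]))
go([.355,-.26,.2],90)"
```

```text
t 4.53 grasp [0.4693 0.0072 0.2105] yaw 129.58 z [ 0.004 -0.001 -1.   ] F [ 0.6 -0.  -2. ] open 0.0153 gf 49.0 q [-0.14 -0.31  2.01 -0.    1.44 -2.41]
shaker (np.float64(0.4686337646041364), np.float64(0.007700450424418526), np.float64(0.05672590471323871)) 40
rim (np.float64(0.4691786678473166), np.float64(0.008012200980821643), np.float64(0.03294782971360163)) 0.06531255017462845
yaw 90 shift [ 25.75 -13.39   0.83] turn [-0.     0.     0.691] j6~ -126 rows 7.0
yaw 270 shift [ 25.75 -13.39   0.83] turn [-1.00e-03 -0.00e+00 -2.45e+00] j6~ 54 rows 19.6
```

View pics/w2.png

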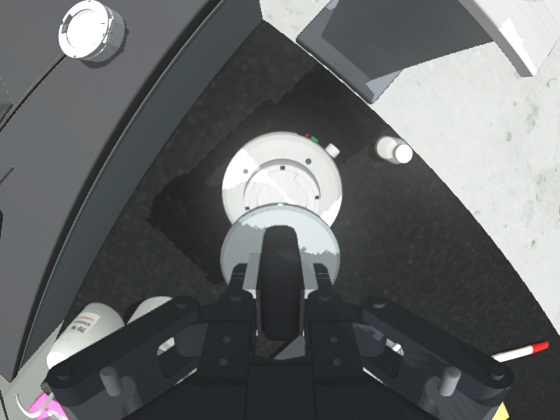

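Call:
arm_command(
  plan=[
    [[3.6,-1.9,0.1,0,0,0.1],[7.2,-3.8,0.2,0,0,0.2],[10.8,-5.7,0.3,0,0,0.3],[14.4,-7.6,0.4,0,0,0.4],[18,-9.4,0.6,0,0,0.5],[22,-11.4,0.7,0,0,0.6],[25.7,-13.4,0.8,0,0,0.69],[25.7,-13.4,6,0,0,0.69],[25.7,-13.4,10,0,0,0.69],[25.7,-13.4,13,0,0,0.69],[25.7,-13.4,15,0,0,0.69],[25.7,-13.4,15,0,0,0.69]],
  ],
)

```text
t: 5.58
tool_pos: [0.3527, -0.257, 0.2048]
tool_rot: [0.001, -3.13, -0.018]
contact_force: [-0.3, 0.4, -2.2]
opening: 0.0153
grip_force: 49.1
```

```bash
python3 -c "
from h import *
st();go([.355,-.26,.0415],90)"
```

```text
t 5.58 grasp [ 0.3509 -0.2552  0.0501] yaw 90.04 z [-0.011  0.012 -1.   ] F [-0.3  0.4 -2.2] open 0.0153 gf 49.1 q [-0.8  -0.19  2.2  -0.    1.15 -2.37]
yaw 90 shift [-0.24 -0.31  0.85] turn [ 0.012 -0.011  0.001] j6~ -126 rows 0.2
yaw 270 shift [-0.24 -0.31  0.85] turn [ 0.018  0.018 -3.141] j6~ 54 rows 25.1
```

Call:
arm_command(
  plan=[
    [[0,0,0.4,0.01,-0.01,0],[0,0,0.7,0.01,-0.01,0],[0,0,0.85,0.01,-0.01,0],[0,0,0.9,0.01,-0.01,0],[0,0,0.9,0.01,-0.01,0]],
  ],
)

```text
t: 6.0
tool_pos: [0.3564, -0.2602, 0.2051]
tool_rot: [-0.004, 3.13, -0.018]
contact_force: [0.6, -0.8, -0.5]
opening: 0.0153
grip_force: 49.2
```

Call:
arm_command(
  plan=[
    [[0,0,0,0,0,0],[0,0,0,0,0,0],[0,0,0,0,0,0],[0,0,0,0,0,0],[0,0,-2,0,0,0],[0,0,-5,0,0,0],[0,0,-9,0,0,0],[0,0,-13,0,0,0],[0,0,-17,0,0,0],[0,0,-20,0,0,0],[0,0,-20,0,0,0]],
  ],
  gripper=-1,
)

```text
t: 6.92
tool_pos: [0.3547, -0.2587, 0.4124]
tool_rot: [-0.004, 3.121, -0.032]
contact_force: [0.5, -0.7, 1.3]
opening: 0.0857
grip_force: 0.0
```

```bash
python3 -c "
from h import *
st();p,d,w=wrist('w3.png')
go([.49,.2875,.25],0)"
```

```text
t 6.92 grasp [ 0.3579 -0.2618  0.2578] yaw 90.12 z [ 0.02 -0.02 -1.  ] F [ 0.5 -0.7  1.3] open 0.0857 gf 0.0 q [-0.8  -0.43  2.02  0.    1.52 -2.37]
yaw 0 shift [-13.68  54.56  -0.28] turn [-0.     0.026  1.573] j6~ 30 rows 13.5
yaw 180 shift [-13.68  54.56  -0.28] turn [-0.026 -0.    -1.568] j6~ -150 rows 13.5
```

View pics/w3.png

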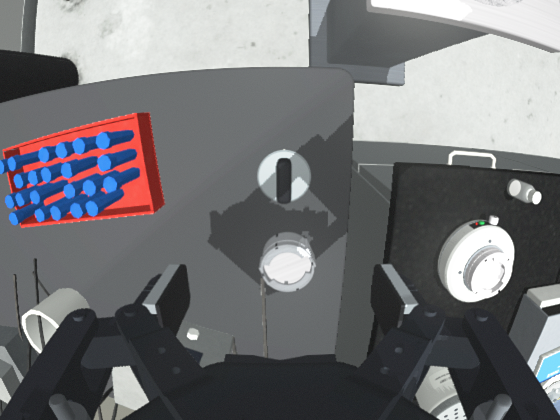

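Call:
arm_command(
  plan=[
    [[-1,4,0,0,0.026,0.12],[-2,8,0,0,0.026,0.24],[-3,12,0,0,0.026,0.36],[-4,16,0,0,0.026,0.48],[-5,20,0,0,0.026,0.6],[-6,24,0,0,0.026,0.72],[-7,28,0,0,0.026,0.84],[-8,32,0,0,0.026,0.96],[-9,36,0,0,0.026,1.08],[-10,40,0,0,0.026,1.2],[-11,44,0,0,0.026,1.32],[-12,48,0,0,0.026,1.44]],
  ],
)

```text
t: 7.97
tool_pos: [0.4543, 0.1477, 0.3988]
tool_rot: [-1.83, -2.539, 0.007]
contact_force: [0.6, -0.6, 0.5]
opening: 0.0855
grip_force: 0.0
```

Call:
arm_command(
  plan=[
    [[0,0,0,0,0,0.12],[0,0,0,0,0,0.12],[0,0,0,0,0,0.12]],
  ],
)

```text
t: 8.22
tool_pos: [0.4544, 0.1461, 0.3991]
tool_rot: [-1.968, -2.433, 0.008]
contact_force: [0.5, 0.1, -0.6]
opening: 0.0854
grip_force: 0.0
```

```bash
python3 -c "
from h import *
st()
go([.49,.2875,.12],0);go([.49,.2875,.04],0)"
```

```text
t 8.22 grasp [0.4524 0.1466 0.2444] yaw 12.07 z [-0.013  0.003 -1.   ] F [ 0.5  0.1 -0.6] open 0.0854 gf 0.0 q [ 0.15 -0.31  1.95  0.01  1.51 -0.06]
yaw 0 shift [13.01  6.59 12.44] turn [-0.012 -0.005  0.211] j6~ 30 rows 4.6
yaw 180 shift [13.01  6.59 12.44] turn [ 0.007 -0.018 -2.931] j6~ -150 rows 23.4
yaw 0 shift [12.96  6.68 20.44] turn [-0.012 -0.005  0.211] j6~ 30 rows 6.0
yaw 180 shift [12.96  6.68 20.44] turn [ 0.007 -0.018 -2.931] j6~ -150 rows 23.4
```

Call:
arm_command(
  plan=[
    [[3.3,1.6,3,0,0,0.1],[6.5,3.3,6,-0.01,0,0.21],[9.8,4.9,9,-0.01,-0.005,0.21],[13,6.6,12,-0.01,-0.005,0.21],[13,6.6,12.4,-0.01,-0.005,0.21],[13,6.6,12.4,-0.01,-0.005,0.21],[13,6.6,12.4,-0.01,-0.005,0.21],[13,6.6,12.4,-0.01,-0.005,0.21]],
  ],
  gripper=0.3,
)

```text
t: 8.88
tool_pos: [0.4917, 0.286, 0.2776]
tool_rot: [2.225, 2.217, 0.001]
contact_force: [0.1, -0.1, 0.4]
opening: 0.0302
grip_force: 0.0
```

```bash
python3 -c "
from h import *
st()
go([.49,.2875,.04],0)"
```

```text
t 8.88 grasp [0.4919 0.286  0.1229] yaw -0.2 z [ 0.001  0.    -1.   ] F [ 0.1 -0.1  0.4] open 0.0302 gf 0.0 q [ 0.4   0.03  1.85 -0.    1.25  0.4 ]
yaw 0 shift [ 0.15 -0.18  8.29] turn [ 0.001 -0.    -0.004] j6~ 30 rows 2.0
yaw 180 shift [ 0.15 -0.18  8.29] turn [-0.000e+00 -2.000e-03  3.138e+00] j6~ -150 rows 25.1
```

Call:
arm_command(
  plan=[
    [[0.1,-0.2,3,0,0,0],[0.1,-0.2,6,0,0,0],[0.1,-0.2,8.2,0,0,0],[0.1,-0.2,8.2,0,0,0],[0.1,-0.2,8.2,0,0,0]],
  ],
)

```text
t: 9.3
tool_pos: [0.4896, 0.2871, 0.1956]
tool_rot: [2.226, 2.216, 0.0]
contact_force: [0.5, 1.4, 0.4]
opening: 0.0298
grip_force: 0.0
```

Call:
arm_command(
  plan=[
    [[0,0,0,0,0,0],[0,0,0,0,0,0],[0,0,0,0,0,0],[0,0,0,0,0,0]],
  ],
  gripper=1,
  force=40,
)

```text
t: 9.63
tool_pos: [0.491, 0.2884, 0.1983]
tool_rot: [2.222, 2.216, 0.007]
contact_force: [-0.7, -4.1, 7.2]
opening: 0.0078
grip_force: 39.4
```

Call:
arm_command(
  plan=[
    [[0,-1,0,0,0,0],[0,-2.5,0,0,0,0],[0,-4,0,0,0,0],[0,-6,0,0,0,0],[0,-8,0,0,0,0],[0,-10,0,0,0,0],[0,-12,0,0,0,0],[0,-13.5,0,0,0,0],[0,-14.5,0,0,0,0],[0,-14.9,0,0,0,0],[0,-14.9,0,0,0,0],[0,-14.9,0,0,0,0]],
  ],
)

```text
t: 10.63
tool_pos: [0.3421, 0.2879, 0.1981]
tool_rot: [2.216, 2.215, 0.001]
contact_force: [1.6, -15.4, 14.6]
opening: 0.0074
grip_force: 41.5
```

```bash
python3 -c "
from h import *
st()"
```

```text
t 10.63 grasp [0.3431 0.2871 0.0434] yaw -0.04 z [ 0.007 -0.005 -1.   ] F [  1.6 -15.4  14.6] open 0.0074 gf 41.5 q [ 0.53 -0.15  2.18 -0.01  1.11  0.54]
```

Call:
arm_command(
  plan=[
    [[0,0,0,0,0,0],[0,0,0,0,0,0],[0,0,-3,0,0,0],[0,0,-6,0,0,0],[0,0,-10,0,0,0],[-1,3,-14,0,0,0],[-2,6,-18,0,0,0],[-3,9,-22,0,0,0],[-5,11,-22,0,0,0],[-5,11,-22,0,0,0],[-5,11,-22,0,0,0]],
  ],
  gripper=0.3,
)

```text
t: 11.55
tool_pos: [0.4517, 0.2375, 0.4173]
tool_rot: [2.227, 2.214, 0.007]
contact_force: [-0.7, -0.1, -0.2]
opening: 0.0298
grip_force: 0.0
```

```bash
python3 -c "
from h import *
st();p,d,w=wrist('w4.png')
np.savez('w4.npz',p=p,w=w)"
```

```text
t 11.55 grasp [0.4523 0.2378 0.2626] yaw -0.34 z [ 0.004  0.002 -1.   ] F [-0.7 -0.1 -0.2] open 0.0298 gf 0.0 q [ 0.34 -0.23  1.86  0.    1.51  0.34]
```

View pics/w4.png

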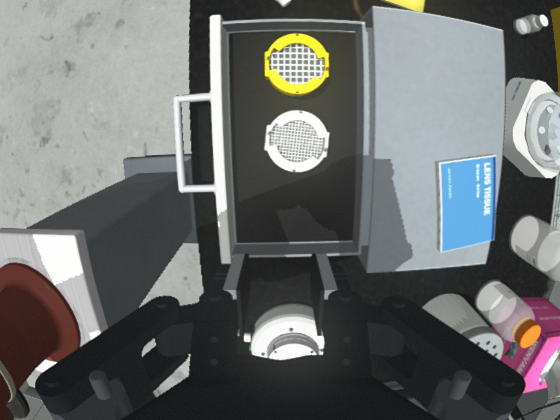

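```bash
cat >> h.py <<'E'
def section(w,x,y,ztop,rad=.05):
    """centre and flat-axis yaw (deg, mod 180) of a ring part with rim height ztop"""
    for _ in range(2):
        m=sel(w,x,y,rad,ztop-.006,ztop+.006); q=w[m][:,:2]
        k=[q[(t:=np.round(np.degrees(np.arctan2(q[:,1]-y,q[:,0]-x))/6))==i] for i in range(-30,30)]
        e=np.array([b[np.hypot(b[:,0]-x,b[:,1]-y).argmax()] for b in k if len(b)])
        x,y,r=circ(e[:,0],e[:,1])
    m=sel(w,x,y,.042,ztop-.045,ztop+.006); q=w[m]
    dx=q[:,0]-x; dy=q[:,1]-y; rr=np.hypot(dx,dy); th=np.arctan2(dy,dx); s=(rr>.0323)&(q[:,2]>ztop-.035)&(rr<.037)
    a=np.degrees(np.angle(np.exp(2j*th[s]).sum()))/2
    print("sec",round(x,4),round(y,4),"r",round(r,4),"flat yaw",round(a,1),"n",s.sum(),"z",np.median(w[m][:,2]).round(4)); return x,y,a
E
python3 - <<'E'
from h import *
w=np.load('w4.npz')['w']
for u,v in((297,140),(298,63)):
    # seed from rim: average of nearby points
    P=w[v-25:v+25,u-25:u+25].reshape(-1,3); P=P[(P[:,2]>.045)]; x,y,_=np.median(P,0); print(x,y)
    x,y,a=section(w,x,y,.064); go([x,y,.15],a)
    m=sel(w,x,y,.042,.03,.07);h=cv2.convexHull(w[m][:,:2].astype(np.float32)); print(cv2.minAreaRect(h))
p,d=get_image("top"); wt=world("top",d); cv2.imwrite("pics/top1.png",p)
x,y,_=wt[238,390]; print(x,y); section(wt,.4594,-.2583,.048)
E
```

```text
0.4701362756157822 0.28683936529695037
sec 0.4704 0.2865 r 0.031 flat yaw 2.9 n 15 z 0.0529
yaw 2.8912428707410194 shift [ 4.84  1.97 11.05] turn [ 0.001 -0.001 -0.055] j6~ 28 rows 2.9
yaw 182.89124287074102 shift [ 4.84  1.97 11.05] turn [-2.000e-03 -1.000e-03  3.086e+00] j6~ -152 rows 24.7
((0.47051453590393066, 0.2865823209285736), (0.06210147589445114, 0.061862409114837646), 39.78309631347656)
0.4710503218564098 0.36675285549047226
sec 0.4706 0.3633 r 0.0322 flat yaw 1.8 n 29 z 0.0528
yaw 1.8442684288837679 shift [12.52  1.96 11.06] turn [ 0.001 -0.001 -0.037] j6~ 36 rows 4.0
yaw 181.84426842888377 shift [12.52  1.96 11.06] turn [-2.000e-03 -1.000e-03  3.105e+00] j6~ -144 rows 24.8
((0.4705769419670105, 0.3648959994316101), (0.06267470866441727, 0.06158624216914177), 43.206504821777344)
0.45867372351223157 -0.2587068109629093
sec 0.4589 -0.258 r 0.0299 flat yaw -61.9 n 12 z 0.0386
```

```bash
python3 -c "
from h import *
go([.459,-.258,.19],-61)
p=cv2.imread('pics/top1.png')
cv2.imwrite('pics/crop2.png',cv2.resize(p[205:270,355:425],None,fx=7,fy=7,interpolation=cv2.INTER_CUBIC))"
```

```text
yaw -61 shift [-49.65   1.12   6.89] turn [-2.000e-03  1.000e-03  1.061e+00] j6~ 32 rows 12.0
yaw 119 shift [-49.65   1.12   6.89] turn [-1.00e-03 -2.00e-03 -2.08e+00] j6~ -148 rows 16.6
```

Call:
arm_command(
  plan=[
    [[-4,0.1,0,0,0,0.09],[-8,0.2,0,0,0,0.18],[-12,0.3,0,0,0,0.27],[-16,0.4,0,0,0,0.36],[-20,0.4,0,0,0,0.45],[-24,0.5,0,0,0,0.54],[-28,0.6,0,0,0,0.63],[-32,0.7,0,0,0,0.72],[-36,0.8,1,0,0,0.81],[-40,0.9,2,0,0,0.9],[-44,1,3,0,0,1],[-48,1.1,4,0,0,1.06]],
  ],
  gripper=-1,
)

```text
t: 12.65
tool_pos: [0.4588, -0.2418, 0.3724]
tool_rot: [-3.039, -0.784, 0.001]
contact_force: [1.0, 1.3, -0.5]
opening: 0.0855
grip_force: 0.0
```

```bash
python3 -c "
from h import *
st();go([.459,-.258,.19],-61)"
```

```text
t 12.65 grasp [ 0.4586 -0.2413  0.2177] yaw -61.07 z [-0.001  0.003 -1.   ] F [ 1.   1.3 -0.5] open 0.0855 gf 0.0 q [-0.63 -0.18  1.89  0.    1.44  0.44]
yaw -61 shift [-0.77  1.44  2.76] turn [-0.003 -0.    -0.001] j6~ 32 rows 0.8
yaw 119 shift [-0.77  1.44  2.76] turn [-0.     0.005  3.14 ] j6~ -148 rows 25.1
```

```bash
python3 -c "
from h import *
p,d,w=wrist('w5.png');np.savez('w5.npz',p=p,w=w)
P=w[100:280,200:360].reshape(-1,3);P=P[(P[:,2]>.04)&(P[:,2]<.055)];print(np.median(P,0))
x,y,a=section(w,*np.median(P,0)[:2],.048)
cv2.imwrite('pics/crop3.png',cv2.resize(p[110:290,180:380],None,fx=4,fy=4,interpolation=cv2.INTER_CUBIC)[:600])"
```

```text
[ 0.442048   -0.24462211  0.04751241]
sec 0.4594 -0.2573 r 0.0307 flat yaw -68.3 n 38 z 0.0366
```

View pics/crop3.png

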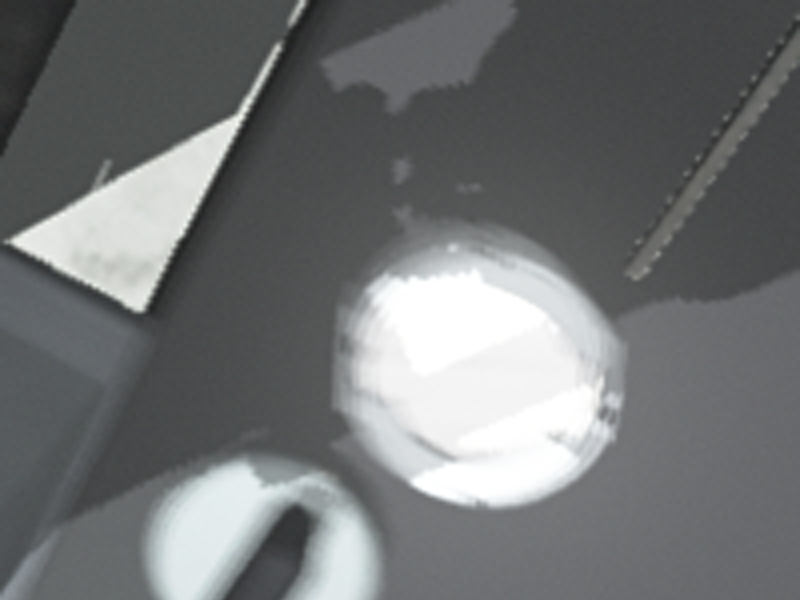

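```bash
python3 -c "
from h import *
w=np.load('w5.npz')['w']
m=sel(w,.36,-.26,.09,.010,.02);q=w[m];h=cv2.convexHull(q[:,:2].astype(np.float32))[:,0];print(circ(h[:,0],h[:,1]),len(q))
st();go([.4594,-.2575,.03],-64)"
```

```text
(np.float64(0.3781779772653033), np.float64(-0.2378108808371496), np.float64(0.03065581362922719)) 1574
t 12.7 grasp [ 0.4574 -0.2468  0.2152] yaw -61.41 z [-0.005 -0.    -1.   ] F [-4.3 -3.6 -1.4] open 0.0856 gf 0.0 q [-0.64 -0.18  1.89 -0.    1.43  0.44]
yaw -64 shift [-0.33  1.04 18.52] turn [-0.002  0.005  0.045] j6~ 35 rows 4.4
yaw 116 shift [-0.33  1.04 18.52] turn [-7.000e-03 -3.000e-03 -3.096e+00] j6~ -145 rows 24.8
```

Call:
arm_command(
  plan=[
    [[-0.2,0.6,3,0,0,0.045],[-0.3,1,6,0,0,0.045],[-0.3,1,9,0,0,0.045],[-0.3,1,10,0,0,0.045],[-0.3,1,10,0,0,0.045],[-0.3,1,10,0,0,0.045],[-0.3,1,10,0,0,0.045]],
  ],
)

```text
t: 13.28
tool_pos: [0.4626, -0.2515, 0.2767]
tool_rot: [3.056, 0.721, 0.004]
contact_force: [0.2, -0.5, 1.1]
opening: 0.085
grip_force: 0.0
```

```bash
python3 -c "
from h import *
st();go([.4594,-.2575,.03],-64);p,d,w=wrist()
x,y,a=section(w,.4594,-.2575,.048)"
```

```text
t 13.28 grasp [ 0.4631 -0.2517  0.122 ] yaw -63.43 z [ 0.003 -0.001 -1.   ] F [ 0.2 -0.5  1.1] open 0.085 gf 0.0 q [-0.64 -0.07  1.95  0.    1.25  0.47]
yaw -64 shift [-0.57  0.37  9.2 ] turn [ 0.002 -0.002  0.01 ] j6~ 35 rows 2.2
yaw 116 shift [-0.57  0.37  9.2 ] turn [ 3.000e-03  4.000e-03 -3.132e+00] j6~ -145 rows 25.1
sec 0.4598 -0.2574 r 0.031 flat yaw -67.7 n 83 z 0.0367
```

Call:
arm_command(
  plan=[
    [[-0.6,0.4,3,0,0,0.045],[-0.6,0.4,6,0,0,0.045],[-0.6,0.4,8,0,0,0.045],[-0.6,0.4,9.2,0,0,0.045],[-0.6,0.4,9.2,0,0,0.045],[-0.6,0.4,9.2,0,0,0.045]],
  ],
)

```text
t: 13.83
tool_pos: [0.459, -0.2584, 0.1839]
tool_rot: [3.072, 0.651, 0.002]
contact_force: [-0.3, 0.4, 0.9]
opening: 0.0855
grip_force: 0.0
```

Call:
arm_command(
  plan=[
    [[0,0,0,0,0,0],[0,0,0,0,0,0],[0,0,0,0,0,0],[0,0,0,0,0,0],[0,0,0,0,0,0],[0,0,0,0,0,0]],
  ],
  gripper=1,
  force=50,
)

```text
t: 14.33
tool_pos: [0.4595, -0.2589, 0.1854]
tool_rot: [3.07, 0.651, 0.006]
contact_force: [-0.0, 0.1, 6.6]
opening: 0.0623
grip_force: 56.4
```

```bash
python3 -c "
from h import *
st();go([.4688,.0081,.2],-50.3)"
```

```text
t 14.33 grasp [ 0.4602 -0.2592  0.0307] yaw -66.07 z [ 0.004 -0.002 -1.   ] F [-0.   0.1  6.6] open 0.0623 gf 56.4 q [-0.65  0.07  1.99  0.    1.08  0.5 ]
yaw -50.3 shift [ 11.73 -23.96 -16.99] turn [ 0.004 -0.002 -0.275] j6~ 51 rows 7.6
yaw 129.7 shift [ 11.73 -23.96 -16.99] turn [-0.003 -0.006  2.866] j6~ -129 rows 22.9
```

Call:
arm_command(
  plan=[
    [[0,0,-3,0,0,0],[0,0,-7,0,0,0],[1,-2,-11,0,0,-0.03],[2.5,-5,-13,0,0,-0.08],[4.3,-8.7,-13,0,0,-0.12],[6,-12.3,-13,0,0,-0.16],[7.8,-16,-13,0,0,-0.2],[9.6,-19.6,-13,0,0,-0.24],[11.2,-22.9,-13,0,0,-0.275],[11.8,-24,-13,0,0,-0.275],[11.8,-24,-10,0,0,-0.275],[11.8,-24,-9,0,0,-0.275]],
  ],
)

```text
t: 15.33
tool_pos: [0.4678, 0.0104, 0.2707]
tool_rot: [-2.953, -1.07, 0.003]
contact_force: [-1.8, -0.1, -4.0]
opening: 0.062
grip_force: 55.9
```

Call:
arm_command(
  plan=[
    [[0,0,0,0,0,0],[0,0,0,0,0,0],[0,0,0,0,0,0]],
  ],
)

```text
t: 15.58
tool_pos: [0.4692, 0.0085, 0.2737]
tool_rot: [2.955, 1.064, 0.002]
contact_force: [0.5, -0.4, -1.4]
opening: 0.0626
grip_force: 55.9
```

```bash
python3 -c "
from h import *
st();go([.4688,.0078,.0887],-50.3)"
```

```text
t 15.58 grasp [0.4694 0.0085 0.119 ] yaw -50.38 z [ 0.001  0.    -1.   ] F [ 0.5 -0.4 -1.4] open 0.0626 gf 55.9 q [-0.14 -0.21  2.09  0.    1.26  0.74]
yaw -50.3 shift [-0.07  0.03  3.03] turn [ 0.001 -0.001 -0.001] j6~ 51 rows 0.7
yaw 129.7 shift [-0.07  0.03  3.03] turn [-2.00e-03 -1.00e-03  3.14e+00] j6~ -129 rows 25.1
```

Lower slowly.

Call:
arm_command(
  plan=[
    [[-0.1,0,1,0,0,0],[-0.1,0,1.6,0,0,0],[-0.1,0,2,0,0,0],[-0.1,0,2.3,0,0,0],[-0.1,0,2.6,0,0,0],[-0.1,0,2.8,0,0,0],[-0.1,0,3,0,0,0],[-0.1,0,3.05,0,0,0],[-0.1,0,3.05,0,0,0]],
  ],
)

```text
t: 16.33
tool_pos: [0.4684, 0.0085, 0.2434]
tool_rot: [2.955, 1.067, 0.001]
contact_force: [-2.9, 0.3, 4.3]
opening: 0.062
grip_force: 56.6
```

```bash
python3 -c "
from h import *
st()"
```

```text
t 16.33 grasp [0.4685 0.0085 0.0887] yaw -50.31 z [ 0.001  0.    -1.   ] F [-2.9  0.3  4.3] open 0.062 gf 56.6 q [-0.14 -0.17  2.11  0.    1.2   0.74]
```

Call:
arm_command(
  plan=[
    [[0,0,0,0,0,0.12],[0,0,0,0,0,0.24],[0,0,0,0,0,0.36],[0,0,0,0,0,0.48],[0,0,0,0,0,0.6],[0,0,0,0,0,0.72],[0,0,0,0,0,0.84],[0,0,0,0,0,0.96],[0,0,0,0,0,1.08],[0,0,0,0,0,1.2],[0,0,0,0,0,1.32],[0,0,0,0,0,1.4]],
  ],
)

```text
t: 17.33
tool_pos: [0.4688, 0.0083, 0.2435]
tool_rot: [-2.944, 1.095, -0.006]
contact_force: [0.6, -1.0, 1.4]
opening: 0.062
grip_force: 56.3
```

Call:
arm_command(
  plan=[
    [[0,0,0,0,0,0.01],[0,0,0,0,0,0.01]],
  ],
)

```text
t: 17.5
tool_pos: [0.4688, 0.0083, 0.2435]
tool_rot: [-2.942, 1.1, -0.005]
contact_force: [1.2, -1.1, 3.0]
opening: 0.0623
grip_force: 56.5
```

```bash
python3 -c "
from h import *
st();print(get_obs()['wrist_torque'])"
```

```text
t 17.5 grasp [0.4693 0.0082 0.0888] yaw -131.0 z [ 0.003 -0.    -1.   ] F [ 1.2 -1.1  3. ] open 0.0623 gf 56.5 q [-0.14 -0.17  2.11 -0.    1.2   2.15]
[-0.24321777 -0.15230522  0.02273825]
```

Call:
arm_command(
  plan=[
    [[0,0,0,0,0,0],[0,0,0,0,0,0],[0,0,0,0,0,0],[0,0,-2,0,0,0],[0,0,-5,0,0,0],[0,0,-8,0,0,0],[0,0,-11,0,0,-0.12],[0,0,-14,0,0,-0.24],[0,0,-14,0,0,-0.36],[0,0,-14,0,0,-0.48],[0,0,-14,0,0,-0.6],[0,0,-14,0,0,-0.7]],
  ],
  gripper=-1,
)

```text
t: 18.5
tool_pos: [0.4679, 0.0085, 0.3823]
tool_rot: [-3.141, 0.017, -0.001]
contact_force: [-0.6, 0.7, 0.0]
opening: 0.0853
grip_force: 0.0
```

```bash
python3 -c "
from h import *
st();p,d,w=wrist('w6.png')
section(w,.469,.008,.106)
go([.4705,.2865,.19],3)"
```

```text
t 18.5 grasp [0.468  0.0086 0.2276] yaw -90.64 z [ 0.  0. -1.] F [-0.6  0.7  0. ] open 0.0853 gf 0.0 q [-0.14 -0.32  1.99  0.    1.47  1.44]
sec 0.4692 0.0085 r 0.0308 flat yaw 43.8 n 52 z 0.0945
yaw 3 shift [ 2.00e-02 -2.78e+01  3.76e+00] turn [-0.000e+00 -1.000e-03 -1.632e+00] j6~ 28 rows 13.1
yaw 183 shift [ 2.00e-02 -2.78e+01  3.76e+00] turn [-1.00e-03  0.00e+00  1.51e+00] j6~ -152 rows 12.1
```

Call:
arm_command(
  plan=[
    [[0,-2.3,0.3,0,0,-0.12],[0,-4.6,0.6,0,0,-0.24],[0,-7,0.9,0,0,-0.36],[0,-9.3,1.2,0,0,-0.48],[0,-11.6,1.5,0,0,-0.6],[0,-14,1.8,0,0,-0.72],[0,-16.3,2.1,0,0,-0.84],[0,-18.6,2.4,0,0,-0.96],[0,-21,2.7,0,0,-1.08],[0,-23.5,3,0,0,-1.2],[0,-26,3.3,0,0,-1.32],[0,-27.8,3.7,0,0,-1.44]],
  ],
)

```text
t: 19.55
tool_pos: [0.4726, 0.2882, 0.3452]
tool_rot: [-2.374, -2.057, -0.001]
contact_force: [0.1, -0.6, 1.2]
opening: 0.0853
grip_force: 0.0
```

Call:
arm_command(
  plan=[
    [[0,0,0,0,0,-0.1],[0,0,0,0,0,-0.19],[0,0,0,0,0,-0.19],[0,0,0,0,0,-0.19]],
  ],
)

```text
t: 19.88
tool_pos: [0.4728, 0.2865, 0.3451]
tool_rot: [-2.178, -2.264, 0.0]
contact_force: [-0.1, 0.8, -0.0]
opening: 0.0855
grip_force: 0.0
```

```bash
python3 -c "
from h import *
st();p,d,w=wrist('w7.png')
x,y,a=section(w,.4705,.2865,.064)
go([x,y,.046],a)
cv2.imwrite('pics/crop4.png',cv2.resize(p[60:300,130:430],None,fx=2.5,fy=2.5,interpolation=cv2.INTER_CUBIC)[:600])"
```

```text
t 19.88 grasp [0.4727 0.2865 0.1904] yaw 2.21 z [-0.  0. -1.] F [-0.1  0.8 -0. ] open 0.0855 gf 0.0 q [ 0.41 -0.08  1.84  0.    1.38  0.37]
sec 0.4704 0.2866 r 0.0308 flat yaw 1.4 n 33 z 0.0526
yaw 1.3792932186412066 shift [ 0.04 -0.25 14.46] turn [ 0.    -0.     0.015] j6~ 30 rows 3.5
yaw 181.3792932186412 shift [ 0.04 -0.25 14.46] turn [ 0.     0.    -3.127] j6~ -150 rows 25.0
```

View pics/crop4.png

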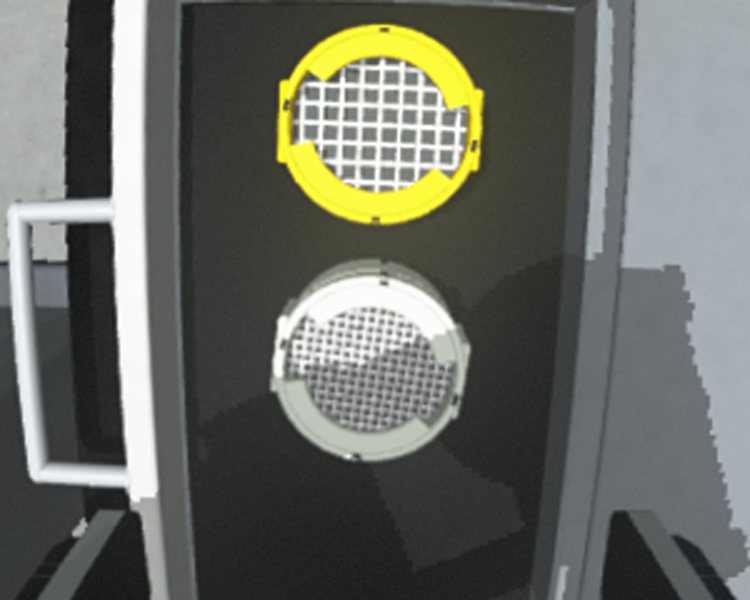

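Call:
arm_command(
  plan=[
    [[0,-0.25,4,0,0,0.1],[0,-0.25,8,0,0,0.166],[0,-0.25,11,0,0,0.166],[0,-0.25,13,0,0,0.166],[0,-0.25,14.4,0,0,0.166],[0,-0.25,14.4,0,0,0.166],[0,-0.25,14.4,0,0,0.166]],
  ],
)

```text
t: 20.52
tool_pos: [0.4703, 0.286, 0.2009]
tool_rot: [-2.357, -2.077, 0.002]
contact_force: [0.1, -0.6, 0.9]
opening: 0.0855
grip_force: 0.0
```

Call:
arm_command(
  plan=[
    [[0,0,0,0,0,0],[0,0,0,0,0,0],[0,0,0,0,0,0],[0,0,0,0,0,0],[0,0,0,0,0,0],[0,0,0,0,0,0]],
  ],
  gripper=1,
)

```text
t: 21.02
tool_pos: [0.4715, 0.2868, 0.2038]
tool_rot: [2.354, 2.078, 0.007]
contact_force: [0.7, -0.8, 6.7]
opening: 0.0617
grip_force: 56.3
```

```bash
python3 -c "
from h import *
st();print(get_obs()['wrist_torque']);go([.469,.0083,.16],-50.3)"
```

```text
t 21.02 grasp [0.4722 0.287  0.0491] yaw -7.13 z [ 0.004  0.002 -1.   ] F [ 0.7 -0.8  6.7] open 0.0617 gf 56.3 q [ 0.41  0.09  1.93 -0.    1.11  0.54]
[ 0.01256396  0.03677863 -0.01642168]
yaw -50.3 shift [-27.64   3.25 -11.14] turn [ 0.003 -0.004  0.753] j6~ 51 rows 7.2
yaw 129.7 shift [-27.64   3.25 -11.14] turn [ 0.005  0.004 -2.388] j6~ -129 rows 19.1
```

Call:
arm_command(
  plan=[
    [[0,0,-3,0,0,0],[0,0,-7,0,0,0],[-2,0.2,-11,0,0,0.05],[-5,0.6,-13,0,0,0.15],[-9,1.1,-13.5,0,0,0.26],[-13,1.5,-13.5,0,0,0.36],[-17,2,-13.5,0,0,0.47],[-21,2.5,-13.5,0,0,0.58],[-25,2.9,-13.5,0,0,0.69],[-27.6,3.25,-13.5,0,0,0.753],[-27.6,3.25,-12,0,0,0.753],[-27.6,3.25,-11.1,0,0,0.753]],
  ],
)

```text
t: 22.02
tool_pos: [0.4681, 0.007, 0.3118]
tool_rot: [-2.956, -1.063, -0.001]
contact_force: [0.7, 0.6, -2.5]
opening: 0.0621
grip_force: 55.8
```

Call:
arm_command(
  plan=[
    [[0,0,0,0,0,0],[0,0,0,0,0,0],[0,0,0,0,0,0]],
  ],
)

```text
t: 22.27
tool_pos: [0.4685, 0.0092, 0.3125]
tool_rot: [-2.953, -1.07, -0.001]
contact_force: [0.7, 0.1, -1.2]
opening: 0.0621
grip_force: 55.8
```

```bash
python3 -c "
from h import *
st();go([.469,.0084,.1311],-50.3)"
```

```text
t 22.27 grasp [0.4685 0.0093 0.1578] yaw -50.17 z [ 0.  0. -1.] F [ 0.7  0.1 -1.2] open 0.0621 gf 55.8 q [-0.14 -0.26  2.06  0.    1.34  0.74]
yaw -50.3 shift [-0.01  0.1   2.67] turn [-0.    -0.001  0.002] j6~ 51 rows 0.6
yaw 129.7 shift [-0.01  0.1   2.67] turn [ 1.000e-03 -0.000e+00 -3.139e+00] j6~ -129 rows 25.1
```

Call:
arm_command(
  plan=[
    [[0,0.1,0.8,0,0,0],[0,0.1,1.3,0,0,0],[0,0.1,1.7,0,0,0],[0,0.1,2,0,0,0],[0,0.1,2.3,0,0,0],[0,0.1,2.5,0,0,0],[0,0.1,2.65,0,0,0],[0,0.1,2.65,0,0,0],[0,0.1,2.65,0,0,0]],
  ],
)

```text
t: 23.02
tool_pos: [0.4692, 0.0076, 0.2861]
tool_rot: [2.954, 1.068, 0.002]
contact_force: [0.0, 1.2, -1.4]
opening: 0.0624
grip_force: 55.8
```

```bash
python3 -c "
from h import *
st()"
```

```text
t 23.02 grasp [0.4694 0.0076 0.1314] yaw -50.26 z [ 0.001  0.    -1.   ] F [ 0.   1.2 -1.4] open 0.0624 gf 55.8 q [-0.14 -0.23  2.08  0.    1.29  0.73]
```

Call:
arm_command(
  plan=[
    [[0,0,0.03,0,0,0.12],[0,0,0.03,0,0,0.24],[0,0,0.03,0,0,0.36],[0,0,0.03,0,0,0.48],[0,0,0.03,0,0,0.6],[0,0,0.03,0,0,0.72],[0,0,0.03,0,0,0.84],[0,0,0.03,0,0,0.96],[0,0,0.03,0,0,1.08],[0,0,0.03,0,0,1.2],[0,0,0.03,0,0,1.32],[0,0,0.03,0,0,1.41]],
  ],
)

```text
t: 24.02
tool_pos: [0.4692, 0.0076, 0.2859]
tool_rot: [-2.939, 1.109, -0.002]
contact_force: [1.0, 0.5, -1.0]
opening: 0.062
grip_force: 55.9
```

```bash
python3 -c "
from h import *
st();print(get_obs()['wrist_torque'])"
```

```text
t 24.02 grasp [0.4694 0.0076 0.1312] yaw -131.36 z [ 0.001  0.    -1.   ] F [ 1.   0.5 -1. ] open 0.062 gf 55.9 q [-0.14 -0.23  2.08  0.    1.29  2.15]
[-0.04583374  0.0144228   0.00234442]
```

Call:
arm_command(
  plan=[
    [[0,0,0,0,0,0],[0,0,0,0,0,0],[0,0,0,0,0,0],[0,0,-2,0,0,0],[0,0,-5,0,0,0],[0,0,-8,0,0,0],[0,0,-11,0,0,-0.12],[0,0,-14,0,0,-0.24],[0,0,-14,0,0,-0.36],[0,0,-14,0,0,-0.48],[0,0,-14,0,0,-0.6],[0,0,-14,0,0,-0.7]],
  ],
  gripper=-1,
)

```text
t: 25.02
tool_pos: [0.4691, 0.0076, 0.4262]
tool_rot: [-3.141, 0.014, -0.003]
contact_force: [0.7, -0.8, 0.0]
opening: 0.0856
grip_force: 0.0
```

```bash
python3 -c "
from h import *
st();p,d,w=wrist('w8.png')
section(w,.469,.008,.146)
go([.4705,.365,.19],-1)"
```

```text
t 25.02 grasp [0.4693 0.0076 0.2715] yaw -90.53 z [ 0.002  0.    -1.   ] F [ 0.7 -0.8  0. ] open 0.0856 gf 0.0 q [-0.14 -0.35  1.94  0.    1.55  1.44]
sec 0.469 0.0084 r 0.0308 flat yaw 43.7 n 50 z 0.1345
yaw -1 shift [ -0.11 -35.74   8.14] turn [ 1.00e-03 -1.00e-03 -1.56e+00] j6~ 39 rows 12.5
yaw 179 shift [ -0.11 -35.74   8.14] turn [-1.000e-03 -1.000e-03  1.581e+00] j6~ -141 rows 12.7
```

View pics/w8.png

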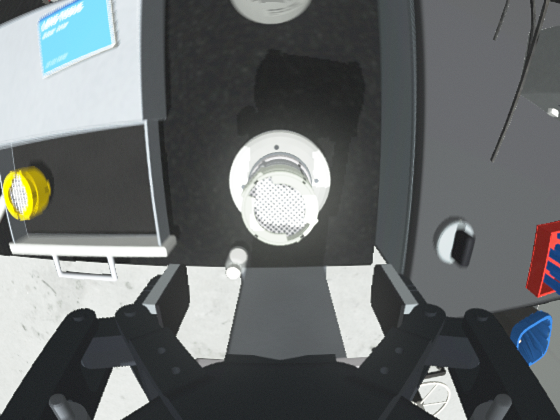

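Call:
arm_command(
  plan=[
    [[0,-3,0,0,0,-0.12],[0,-6,0,0,0,-0.24],[0,-9,0.5,0,0,-0.36],[0,-12,1.2,0,0,-0.48],[0,-15,2,0,0,-0.6],[0,-18,2.8,0,0,-0.72],[0,-21,3.6,0,0,-0.84],[0,-24,4.4,0,0,-0.96],[0,-27,5.2,0,0,-1.08],[0,-30,6,0,0,-1.2],[-0.1,-33,7,0,0,-1.32],[-0.1,-35.7,8,0,0,-1.44]],
  ],
)

```text
t: 26.07
tool_pos: [0.4737, 0.3665, 0.3456]
tool_rot: [2.373, 2.059, 0.002]
contact_force: [-0.2, -0.8, 0.4]
opening: 0.0853
grip_force: 0.0
```

Call:
arm_command(
  plan=[
    [[0,0,0,0,0,-0.12],[0,0,0,0,0,-0.12],[0,0,0,0,0,-0.12],[0,0,0,0,0,-0.12]],
  ],
)

```text
t: 26.4
tool_pos: [0.4742, 0.3642, 0.3463]
tool_rot: [2.255, 2.187, 0.002]
contact_force: [-0.1, -0.1, 0.8]
opening: 0.0855
grip_force: 0.0
```

```bash
python3 -c "
from h import *
st();p,d,w=wrist('w9.png')
x,y,a=section(w,.4706,.365,.064)
go([x,y,.046],-1)"
```

```text
t 26.4 grasp [0.4744 0.3643 0.1916] yaw -1.76 z [ 0.001  0.001 -1.   ] F [-0.1 -0.1  0.8] open 0.0855 gf 0.0 q [ 0.53  0.03  1.73 -0.    1.37  0.56]
sec 0.4707 0.3651 r 0.0307 flat yaw 9.9 n 29 z 0.0525
yaw -1 shift [ 0.09 -0.38 14.57] turn [ 0.002 -0.001 -0.013] j6~ 39 rows 3.5
yaw 179 shift [ 0.09 -0.38 14.57] turn [-1.000e-03 -2.000e-03  3.129e+00] j6~ -141 rows 25.0
```

Call:
arm_command(
  plan=[
    [[0.1,-0.35,4,0,0,-0.02],[0.1,-0.35,8,0,0,-0.02],[0.1,-0.35,11,0,0,-0.02],[0.1,-0.35,13,0,0,-0.02],[0.1,-0.35,14.4,0,0,-0.02],[0.1,-0.35,14.4,0,0,-0.02],[0.1,-0.35,14.4,0,0,-0.02]],
  ],
)

```text
t: 27.03
tool_pos: [0.4709, 0.3654, 0.2021]
tool_rot: [2.231, 2.212, 0.001]
contact_force: [0.2, 0.2, 0.1]
opening: 0.0857
grip_force: 0.0
```

Call:
arm_command(
  plan=[
    [[0,0,0,0,0,0],[0,0,0,0,0,0],[0,0,0,0,0,0],[0,0,0,0,0,0],[0,0,0,0,0,0],[0,0,0,0,0,0]],
  ],
  gripper=1,
)

```text
t: 27.53
tool_pos: [0.4717, 0.3664, 0.2046]
tool_rot: [2.228, 2.212, 0.008]
contact_force: [-0.1, 0.3, 7.6]
opening: 0.0621
grip_force: 56.0
```

```bash
python3 -c "
from h import *
st();print(get_obs()['wrist_torque']);go([.469,.0083,.2],-50.3)"
```

```text
t 27.53 grasp [0.4724 0.3668 0.0499] yaw -0.42 z [ 0.005  0.003 -1.   ] F [-0.1  0.3  7.6] open 0.0621 gf 56.0 q [ 0.54  0.19  1.82 -0.    1.13  0.54]
[-0.05203715  0.09695553 -0.04731136]
yaw -50.3 shift [-35.77   0.06 -15.1 ] turn [ 0.003 -0.005  0.871] j6~ 51 rows 9.3
yaw 129.7 shift [-35.77   0.06 -15.1 ] turn [ 0.005  0.004 -2.271] j6~ -129 rows 18.2
```

Call:
arm_command(
  plan=[
    [[0,0,-3.5,0,0,0],[0,0,-7.5,0,0,0],[-2,0,-11,0,0,0.06],[-5,0,-14,0,0,0.15],[-9,0,-16,0,0,0.24],[-13,0,-17,0,0,0.33],[-17,0,-17,0,0,0.43],[-21,0,-17,0,0,0.53],[-25,0,-17,0,0,0.63],[-29,0,-17,0,0,0.73],[-33,0,-17,0,0,0.82],[-35.7,0.1,-17,0,0,0.871]],
  ],
)

```text
t: 28.53
tool_pos: [0.4681, 0.006, 0.372]
tool_rot: [2.957, 1.057, 0.002]
contact_force: [0.7, -0.4, -2.5]
opening: 0.062
grip_force: 55.9
```

Call:
arm_command(
  plan=[
    [[0,0,0,0,0,0],[0,0,0,0,0,0],[0,0,0,0,0,0]],
  ],
)

```text
t: 28.78
tool_pos: [0.4687, 0.0088, 0.3717]
tool_rot: [-2.955, -1.066, -0.001]
contact_force: [0.4, 0.9, -1.8]
opening: 0.0618
grip_force: 56.0
```

```bash
python3 -c "
from h import *
st();go([.4695,.0087,.1719],-50.3)"
```

```text
t 28.78 grasp [0.4688 0.0089 0.217 ] yaw -50.32 z [ 0.001  0.001 -1.   ] F [ 0.4  0.9 -1.8] open 0.0618 gf 56.0 q [-0.14 -0.31  2.    0.    1.45  0.74]
yaw -50.3 shift [0.05 0.06 4.51] turn [-0.    -0.001 -0.   ] j6~ 51 rows 1.1
yaw 129.7 shift [0.05 0.06 4.51] turn [-2.000e-03  0.000e+00  3.141e+00] j6~ -129 rows 25.1
```

Call:
arm_command(
  plan=[
    [[0.05,0.05,1.5,0,0,0],[0.05,0.05,2.5,0,0,0],[0.05,0.05,3,0,0,0],[0.05,0.05,3.4,0,0,0],[0.05,0.05,3.8,0,0,0],[0.05,0.05,4.1,0,0,0],[0.05,0.05,4.3,0,0,0],[0.05,0.05,4.5,0,0,0],[0.05,0.05,4.5,0,0,0],[0.05,0.05,4.5,0,0,0]],
  ],
)

```text
t: 29.62
tool_pos: [0.4697, 0.0086, 0.3269]
tool_rot: [2.955, 1.066, 0.002]
contact_force: [0.6, 0.2, -1.6]
opening: 0.0625
grip_force: 55.9
```

```bash
python3 -c "
from h import *
st()"
```

```text
t 29.62 grasp [0.4699 0.0086 0.1722] yaw -50.32 z [ 0.001  0.    -1.   ] F [ 0.6  0.2 -1.6] open 0.0625 gf 55.9 q [-0.14 -0.27  2.04  0.    1.37  0.74]
```

Call:
arm_command(
  plan=[
    [[0,0,0.04,0,0,0.12],[0,0,0.04,0,0,0.24],[0,0,0.04,0,0,0.36],[0,0,0.04,0,0,0.48],[0,0,0.04,0,0,0.6],[0,0,0.04,0,0,0.72],[0,0,0.04,0,0,0.84],[0,0,0.04,0,0,0.96],[0,0,0.04,0,0,1.08],[0,0,0.04,0,0,1.2],[0,0,0.04,0,0,1.32],[0,0,0.04,0,0,1.41]],
  ],
)

```text
t: 30.62
tool_pos: [0.4698, 0.0085, 0.3267]
tool_rot: [-2.938, 1.111, -0.002]
contact_force: [-0.0, -1.0, -0.9]
opening: 0.0623
grip_force: 56.0
```

```bash
python3 -c "
from h import *
st();print(get_obs()['wrist_torque'])"
```

```text
t 30.62 grasp [0.47   0.0085 0.172 ] yaw -131.42 z [ 0.002 -0.    -1.   ] F [-0.  -1.  -0.9] open 0.0623 gf 56.0 q [-0.14 -0.27  2.04  0.    1.37  2.15]
[-0.12156929  0.13313027  0.02029676]
```

Call:
arm_command(
  plan=[
    [[0,0,0,0,0,0],[0,0,0,0,0,0],[0,0,0,0,0,0],[0,0,-2,0,0,0],[0,0,-5,0,0,0],[0,0,-8,0,0,0],[0,0,-10,0,0,-0.12],[0,0,-10,0,0,-0.24],[0,0,-10,0,0,-0.36],[0,0,-10,0,0,-0.48],[0,0,-10,0,0,-0.6],[0,0,-10,0,0,-0.7]],
  ],
  gripper=-1,
)

```text
t: 31.62
tool_pos: [0.4695, 0.0086, 0.4266]
tool_rot: [-3.141, 0.016, -0.002]
contact_force: [-0.1, -0.1, 0.0]
opening: 0.0855
grip_force: 0.0
```

```bash
python3 -c "
from h import *
st();p,d,w=wrist('w10.png')
section(w,.469,.008,.186)
m=sel(w,.378,-.238,.1,.008,.022);q=w[m];h=cv2.convexHull(q[:,:2].astype(np.float32))[:,0];print(circ(h[:,0],h[:,1]),len(q))
m=sel(w,.378,-.238,.1,.035,.06);print(cv2.minAreaRect(w[m][:,:2].astype(np.float32)),m.sum())
go([.378,-.238,.18],-85)"
```

```text
t 31.62 grasp [0.4697 0.0086 0.2719] yaw -90.58 z [ 0.001  0.    -1.   ] F [-0.1 -0.1  0. ] open 0.0855 gf 0.0 q [-0.14 -0.35  1.93  0.    1.55  1.44]
sec 0.4686 0.0097 r 0.0309 flat yaw 42.2 n 86 z 0.1745
(np.float64(0.3779705481298695), np.float64(-0.2369478429198073), np.float64(0.03063293913090287)) 736
((0.3784584105014801, -0.2374233454465866), (0.01749025285243988, 0.04513859003782272), 87.74471282958984) 466
yaw -85 shift [-8.97 24.73  9.17] turn [-0.    -0.001 -0.095] j6~ 53 rows 6.7
yaw 95 shift [-8.97 24.73  9.17] turn [-2.000e-03  0.000e+00  3.046e+00] j6~ -127 rows 24.4
```

View pics/w10.png

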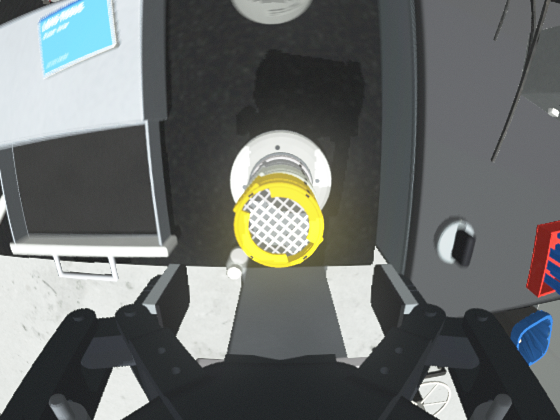

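Call:
arm_command(
  plan=[
    [[-1.3,3.6,0,0,0,0.03],[-2.6,7.2,1,0,0,0.03],[-3.9,10.8,2.5,0,0,0.03],[-5.2,14.4,4,0,0,0.03],[-6.5,18,6,0,0,0.03],[-7.8,21.6,8,0,0,0.03],[-9,24.7,10,0,0,0.03],[-9,24.7,12,0,0,0.03],[-9,24.7,13,0,0,0.03],[-9,24.7,13,0,0,0.03],[-9,24.7,13,0,0,0.03]],
  ],
)

```text
t: 32.58
tool_pos: [0.3756, -0.2362, 0.2962]
tool_rot: [-3.14, 0.073, -0.0]
contact_force: [0.3, 0.5, 0.1]
opening: 0.0855
grip_force: 0.0
```

```bash
python3 -c "
from h import *
st();p,d,w=wrist()
m=sel(w,.378,-.237,.06,.008,.022);q=w[m];h=cv2.convexHull(q[:,:2].astype(np.float32))[:,0];print(circ(h[:,0],h[:,1]),len(q))
m=sel(w,.378,-.237,.06,.035,.06);r=cv2.minAreaRect(w[m][:,:2].astype(np.float32));print(r,m.sum(),np.median(w[m][:,2]))
go([*r[0],.041],-92.3)"
```

```text
t 32.58 grasp [ 0.3757 -0.2361  0.1415] yaw -92.67 z [ 0.     0.001 -1.   ] F [0.3 0.5 0.1] open 0.0855 gf 0.0 q [-0.73 -0.31  2.13  0.    1.32  0.89]
(np.float64(0.37769834234686955), np.float64(-0.23786181889874658), np.float64(0.030804101433574343)) 3125
((0.37865298986434937, -0.23798388242721558), (0.016025802120566368, 0.044738732278347015), 85.5904541015625) 1409 0.050037567184786746
yaw -92.3 shift [ 0.25  0.16 10.14] turn [ 0.    -0.002 -0.006] j6~ 60 rows 2.4
yaw 87.7 shift [ 0.25  0.16 10.14] turn [-3.000e-03 -1.000e-03  3.136e+00] j6~ -120 rows 25.1
```

Call:
arm_command(
  plan=[
    [[0.25,0.16,4,0,0,0.03],[0.25,0.16,7,0,0,0.03],[0.25,0.16,9.3,0,0,0.03],[0.25,0.16,10.1,0,0,0.03],[0.25,0.16,10.1,0,0,0.03],[0.25,0.16,10.1,0,0,0.03]],
  ],
)

```text
t: 33.13
tool_pos: [0.3788, -0.2385, 0.1967]
tool_rot: [3.138, -0.12, 0.004]
contact_force: [-0.3, -0.0, 0.5]
opening: 0.0853
grip_force: 0.0
```

Call:
arm_command(
  plan=[
    [[0,0,0,0,0,0],[0,0,0,0,0,0],[0,0,0,0,0,0],[0,0,0,0,0,0],[0,0,0,0,0,0],[0,0,0,0,0,0],[0,0,0,0,0,0],[0,0,0,0,0,0],[0,0,0,0,0,0]],
  ],
  gripper=1,
)

```text
t: 33.88
tool_pos: [0.378, -0.2386, 0.1956]
tool_rot: [3.139, -0.122, 0.002]
contact_force: [-0.9, 0.3, 3.0]
opening: 0.0153
grip_force: 49.5
```

```bash
python3 -c "
from h import *
st();go([.469,.0087,.28],-50.3)"
```

```text
t 33.88 grasp [ 0.3782 -0.2387  0.0409] yaw -94.44 z [ 0.001 -0.    -1.   ] F [-0.9  0.3  3. ] open 0.0153 gf 49.5 q [-0.73 -0.15  2.18  0.    1.11  0.92]
yaw -50.3 shift [  7.18 -25.36 -23.91] turn [ 0.    -0.001 -0.77 ] j6~ 51 rows 8.5
yaw 129.7 shift [  7.18 -25.36 -23.91] turn [-1.000e-03 -1.000e-03  2.371e+00] j6~ -129 rows 19.0
```

Call:
arm_command(
  plan=[
    [[0,0,-4,0,0,0],[0,0,-8,0,0,-0.05],[0.3,-1,-12,0,0,-0.1],[1,-3.5,-15,0,0,-0.18],[1.8,-6.3,-18,0,0,-0.26],[2.7,-9.5,-20.5,0,0,-0.34],[3.6,-12.8,-22.5,0,0,-0.42],[4.6,-16.2,-23.5,0,0,-0.5],[5.6,-19.8,-23.9,0,0,-0.6],[6.5,-23,-23.9,0,0,-0.69],[7.2,-25.3,-23.9,0,0,-0.77],[7.2,-25.3,-22,0,0,-0.77]],
  ],
)

```text
t: 34.88
tool_pos: [0.4705, 0.0114, 0.4185]
tool_rot: [2.949, 1.077, 0.012]
contact_force: [1.3, -0.9, 0.1]
opening: 0.015
grip_force: 49.3
```

Call:
arm_command(
  plan=[
    [[0,0,0,0,0,0],[0,0,0,0,0,0],[0,0,0,0,0,0]],
  ],
)

```text
t: 35.13
tool_pos: [0.4689, 0.0077, 0.4149]
tool_rot: [-2.955, -1.065, 0.001]
contact_force: [-0.1, 0.1, -1.2]
opening: 0.0155
grip_force: 49.2
```

```bash
python3 -c "
from h import *
st();go([.469,.0087,.2189],-50.3)"
```

```text
t 35.13 grasp [0.4688 0.0078 0.2602] yaw -50.38 z [-0.  0. -1.] F [-0.1  0.1 -1.2] open 0.0155 gf 49.2 q [-0.14 -0.34  1.95  0.    1.53  0.74]
yaw -50.3 shift [ 0.07 -0.07  4.13] turn [-0.     0.    -0.001] j6~ 51 rows 1.0
yaw 129.7 shift [ 0.07 -0.07  4.13] turn [0.00e+00 1.00e-03 3.14e+00] j6~ -129 rows 25.1
```

Call:
arm_command(
  plan=[
    [[0.05,-0.05,1.5,0,0,0],[0.05,-0.05,2.2,0,0,0],[0.05,-0.05,2.7,0,0,0],[0.05,-0.05,3.1,0,0,0],[0.05,-0.05,3.5,0,0,0],[0.05,-0.05,3.8,0,0,0],[0.05,-0.05,4,0,0,0],[0.05,-0.05,4.1,0,0,0],[0.05,-0.05,4.1,0,0,0],[0.05,-0.05,4.1,0,0,0]],
  ],
)

```text
t: 35.97
tool_pos: [0.4692, 0.0089, 0.3745]
tool_rot: [2.955, 1.066, 0.002]
contact_force: [-0.2, -0.7, -1.3]
opening: 0.0153
grip_force: 49.2
```

```bash
python3 -c "
from h import *
st()"
```

```text
t 35.97 grasp [0.4694 0.0089 0.2198] yaw -50.31 z [ 0.001  0.    -1.   ] F [-0.2 -0.7 -1.3] open 0.0153 gf 49.2 q [-0.14 -0.32  2.    0.    1.46  0.74]
```

Call:
arm_command(
  plan=[
    [[0,0,0.08,0,0,0],[0,0,0.1,0,0,0.12],[0,0,0.1,0,0,0.24],[0,0,0.1,0,0,0.36],[0,0,0.1,0,0,0.48],[0,0,0.1,0,0,0.6],[0,0,0.1,0,0,0.72],[0,0,0.1,0,0,0.84],[0,0,0.1,0,0,0.96],[0,0,0.1,0,0,1.08],[0,0,0.1,0,0,1.2],[0,0,0.1,0,0,1.32]],
  ],
)

```text
t: 36.97
tool_pos: [0.4693, 0.0089, 0.3737]
tool_rot: [-2.985, 0.978, -0.002]
contact_force: [-0.6, -0.5, -1.4]
opening: 0.0153
grip_force: 49.3
```

Call:
arm_command(
  plan=[
    [[0,0,0,0,0,0.09],[0,0,0,0,0,0.09],[0,0,0,0,0,0.09]],
  ],
)

```text
t: 37.22
tool_pos: [0.4692, 0.0089, 0.3736]
tool_rot: [-2.942, 1.099, -0.001]
contact_force: [-0.1, 0.7, 0.1]
opening: 0.015
grip_force: 49.4
```

```bash
python3 -c "
from h import *
st();print(get_obs()['wrist_torque'])"
```

```text
t 37.22 grasp [0.4694 0.009  0.2189] yaw -130.96 z [ 0.001  0.    -1.   ] F [-0.1  0.7  0.1] open 0.015 gf 49.4 q [-0.14 -0.31  2.    0.    1.46  2.15]
[ 0.02342656  0.0768205  -0.06418512]
```

Call:
arm_command(
  plan=[
    [[0,0,0,0,0,0],[0,0,0,0,0,0],[0,0,0,0,0,0],[0,0,0,0,0,0],[0,0,-2,0,0,0],[0,0,-5,0,0,0],[0,0,-8,0,0,-0.08],[0,0,-8,0,0,-0.2],[0,0,-8,0,0,-0.32],[0,0,-8,0,0,-0.44],[0,0,-8,0,0,-0.56],[0,0,-8,0,0,-0.68]],
  ],
  gripper=-1,
)

```text
t: 38.22
tool_pos: [0.4691, 0.0089, 0.4534]
tool_rot: [-3.141, 0.049, -0.001]
contact_force: [0.3, 0.3, -0.4]
opening: 0.0856
grip_force: 0.0
```

```bash
python3 -c "
from h import *
st();p,d,w=wrist('w11.png')
m=sel(w,.469,.008,.05,.189,.2);q=w[m];h=cv2.convexHull(q[:,:2].astype(np.float32))[:,0];print(circ(h[:,0],h[:,1]),len(q),np.median(q[:,2]))
m=sel(w,.469,.008,.05,.215,.24);r=cv2.minAreaRect(w[m][:,:2].astype(np.float32));print(r,m.sum(),np.median(w[m][:,2]))
go([.34,.2875,.2],0)"
```

```text
t 38.22 grasp [0.4692 0.0089 0.2987] yaw -91.78 z [ 0.001  0.    -1.   ] F [ 0.3  0.3 -0.4] open 0.0856 gf 0.0 q [-0.14 -0.36  1.9   0.    1.6   1.46]
(np.float64(0.46901114462153265), np.float64(0.009336110415539334), np.float64(0.03087577263574122)) 3228 0.19334309261894972
((0.4696404039859772, 0.008988993242383003), (0.01642022840678692, 0.04523375630378723), 48.99021911621094) 1777 0.2279268528469607
yaw 0 shift [-13.67 -27.5    9.86] turn [ 0.000e+00 -1.000e-03 -1.598e+00] j6~ 40 rows 12.8
yaw 180 shift [-13.67 -27.5    9.86] turn [-1.000e-03 -0.000e+00  1.543e+00] j6~ -140 rows 12.3
```

Call:
arm_command(
  plan=[
    [[-1,-2.5,0,0,0,-0.12],[-2,-5,0,0,0,-0.24],[-3.2,-7.5,0,0,0,-0.36],[-4.4,-10,0,0,0,-0.48],[-5.6,-12.5,0,0,0,-0.6],[-6.8,-15,1,0,0,-0.72],[-8,-17.5,3,0,0,-0.84],[-9.2,-20,5,0,0,-0.96],[-10.4,-22.5,7,0,0,-1.08],[-11.6,-25,9,0,0,-1.2],[-12.8,-27,11,0,0,-1.32],[-13.4,-27.5,13,0,0,-1.44]],
  ],
  gripper=0.3,
)

```text
t: 39.27
tool_pos: [0.3443, 0.2908, 0.3225]
tool_rot: [-2.393, -2.034, -0.002]
contact_force: [-0.3, -0.7, 0.2]
opening: 0.0302
grip_force: 0.0
```

Call:
arm_command(
  plan=[
    [[0,0,0,0,0,-0.12],[0,0,0,0,0,-0.158],[0,0,0,0,0,-0.158],[0,0,0,0,0,-0.158]],
  ],
)

```text
t: 39.6
tool_pos: [0.3456, 0.2888, 0.3234]
tool_rot: [2.235, 2.207, 0.001]
contact_force: [-0.3, -0.2, -0.0]
opening: 0.0299
grip_force: 0.0
```

```bash
python3 -c "
from h import *
st();go([.3425,.2875,.04],0)"
```

```text
t 39.6 grasp [0.3457 0.2888 0.1687] yaw -0.72 z [ 0.001  0.    -1.   ] F [-0.3 -0.2 -0. ] open 0.0299 gf 0.0 q [ 0.53 -0.32  2.09 -0.    1.37  0.54]
yaw 0 shift [-0.14 -0.32 12.87] turn [ 0.001 -0.    -0.013] j6~ 40 rows 3.1
yaw 180 shift [-0.14 -0.32 12.87] turn [-1.000e-03 -1.000e-03  3.129e+00] j6~ -140 rows 25.0
```

Call:
arm_command(
  plan=[
    [[-0.1,-0.3,4,0,0,-0.013],[-0.1,-0.3,8,0,0,-0.013],[-0.1,-0.3,11,0,0,-0.013],[-0.1,-0.3,12.8,0,0,-0.013],[-0.1,-0.3,12.8,0,0,-0.013],[-0.1,-0.3,12.8,0,0,-0.013]],
  ],
)

```text
t: 40.1
tool_pos: [0.3426, 0.2875, 0.1949]
tool_rot: [-2.22, -2.223, 0.002]
contact_force: [0.1, 0.5, -0.6]
opening: 0.0295
grip_force: 0.0
```

Call:
arm_command(
  plan=[
    [[0,0,0,0,0,0],[0,0,0,0,0,0],[0,0,0,0,0,0],[0,0,0,0,0,0]],
  ],
  gripper=1,
  force=40,
)

```text
t: 40.43
tool_pos: [0.3437, 0.2884, 0.1976]
tool_rot: [2.217, 2.223, 0.008]
contact_force: [-0.1, -0.9, 6.6]
opening: 0.0073
grip_force: 39.3
```

Call:
arm_command(
  plan=[
    [[0,1,0,0,0,0],[0,2.5,0,0,0,0],[0,4,0,0,0,0],[0,6,0,0,0,0],[0,8,0,0,0,0],[0,10,0,0,0,0],[0,12,0,0,0,0],[0,13.5,0,0,0,0],[0,14.5,0,0,0,0],[0,14.8,0,0,0,0],[0,14.9,0,0,0,0],[0,14.9,0,0,0,0]],
  ],
)

```text
t: 41.43
tool_pos: [0.4927, 0.2896, 0.1977]
tool_rot: [-2.218, -2.223, -0.01]
contact_force: [-1.4, 4.5, 4.6]
opening: 0.007
grip_force: 40.4
```

```bash
python3 -c "
from h import *
st()"
```

```text
t 41.43 grasp [0.4933 0.2904 0.043 ] yaw 0.13 z [ 0.004  0.005 -1.   ] F [-1.4  4.5  4.6] open 0.007 gf 40.4 q [0.4  0.15 1.88 0.   1.11 0.4 ]
```

Call:
arm_command(
  plan=[
    [[0,0.2,0,0,0,0],[0,0.3,0,0,0,0],[0,0.3,0,0,0,0]],
  ],
)

```text
t: 41.68
tool_pos: [0.4939, 0.2898, 0.1975]
tool_rot: [-2.215, -2.22, -0.0]
contact_force: [-11.3, 3.6, 12.3]
opening: 0.0071
grip_force: 41.3
```

Call:
arm_command(
  plan=[
    [[0,0,0,0,0,0],[0,0,0,0,0,0],[0,0,0,0,0,0],[0,0,-3,0,0,0],[0,0,-7,0,0,0],[0,0,-11,0,0,0],[0,0,-15,0,0,0],[0,0,-19,0,0,0],[3,-1,-22,0,0,0],[6,-2,-22,0,0,0],[6,-2,-22,0,0,0],[6,-2,-22,0,0,0]],
  ],
  gripper=0.3,
)

```text
t: 42.68
tool_pos: [0.4739, 0.3489, 0.4157]
tool_rot: [2.215, 2.226, 0.002]
contact_force: [-1.6, -0.1, -1.1]
opening: 0.0295
grip_force: 0.0
```

```bash
python3 -c "
from h import *
st();p,d=get_image('scene');cv2.imwrite('pics/scene1.png',p)
p,d,w=wrist()
m=(abs(w[...,1]-.2875)<.1)&(w[...,2]>.046)&(w[...,2]<.058)&(w[...,0]>.33)&(w[...,0]<.56);print('front x',np.percentile(w[m][:,0],[1,50,99]),m.sum())
m=(abs(w[...,1]-.2875)<.1)&(w[...,2]>.072)&(w[...,2]<.085);print('unit x',np.percentile(w[m][:,0],[0.2,1]))
p,d=get_image('top');w=world('top',d)
for z,(a,b) in dict(handle=(.03,.049)).items():
  m=(abs(w[...,1]-.2875)<.04)&(w[...,2]>a)&(w[...,2]<b)&(w[...,0]<.6)&(w[...,0]>.3);print(z,np.percentile(w[m][:,0],[5,50]),m.sum())
"
```

```text
t 42.68 grasp [0.4742 0.3489 0.261 ] yaw 0.28 z [ 0.002  0.    -1.   ] F [-1.6 -0.1 -1.1] open 0.0295 gf 0.0 q [ 0.51 -0.04  1.69 -0.    1.49  0.5 ]
front x [0.5314749  0.53772951 0.54417701] 1261
unit x [0.54486474 0.54590797]
handle [0.48832955 0.49481622] 148
```

View pics/scene1.png

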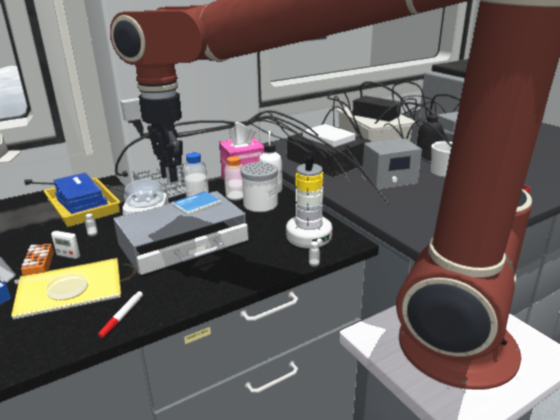

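```bash
python3 -c "
from station import *
print(finish_job())"
```

```text
the job is handed in; nothing more can be done
None
```

The column is built and the job is handed in: from the bottom up, the pan, the white section, the yellow section and the lid are all locked on the shaker. The drawer is fully shut, and the drawer held no blue section. The vial and the jar still stand upright, and the hand-in returned no verdict.

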